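# Reload and start the sample shaker

## Robot

A 6-joint arm with a two-finger parallel gripper is mounted at the origin on the work surface. World frame = base frame: x ahead of the robot, y to its left, z up, the work surface at z = 0. Lengths are in m, angles in degrees, forces in N, time in s.
With the tool pointing down it reaches from about 0.25 to 0.725 m from the base axis. Payload 9.7 kg.
Tool frame: the origin (TCP) lies midway between the tips of the shut fingers; the grasp point (between the pads) lies 19 mm behind it; z points along the fingers, y is the line along which they close (so a half turn about z gives the same grasp; the last joint's range is limited). The gripper opens to 85 mm and grips with 20 to 120 N. Pads are 22 mm wide; open, the fingers measure 114 mm over their backs; the gripper's body (76 mm by 85 mm) begins 54 mm behind the grasp point. The pads swing forward as they close: fully open they stand 13 mm farther back than shut.
Start: joints at [-71.677, 4.979, 10.078, 95.1, 0, 90], TCP at [0.173, -0.522, 0.206] pointing down, gripper open.
Joint ranges: [-179.16, 179.16], [-48.56, 103.87], [-65.8, 70.77], [-126.05, 130.52], [-82.76, 87.17], [-180, 180]. Speed limits (degrees/s): [127.2, 127.2, 147.25, 180, 180, 180].

## Interface

Orientations are given as [roll, pitch, yaw] about the fixed x, y, z axes, in that order (R = Rz(yaw) Ry(pitch) Rx(roll)).
In Python, from workcell import * gives the robot as it stands.
- The arm moves only by the tool servo_tool, never from a script. Its argument "moves" is a list of rows, each a list of 4 numbers: the shift along the world's x, y, z in cm, then the turn about the world's z in rad. A call has 1 to 20 rows; each row is the pose to reach, as a shift and turn from the pose commanded when the call began; what a row does not reach only later rows make up. A row lasts 1/12 s, in which the tool goes at most 41.7 mm and 7.16 degrees, less where a joint would pass 70% of its speed; a pose out of reach is approached as far as the arm can. A call with a gripper value outside its range is refused whole. "claw" is the closure, from 0 (fully open) to 1 (shut), set as the call begins (left out, the last holds). The fingers move at their own pace and stop on an object; "force" is the grip in N (left out, the last holds). Time passes only in rows, so rows that repeat a pose let the fingers close. It gives the time, the measured TCP pose, the force, the opening and the grip force at its end, in the units of the state.
- get_obs(): the state, without advancing time (a new reading comes with each control period).
- camera(name): name is "scene" or "top" or "wrist"; returns the picture (480x640x3 uint8, red, green, blue); there is no depth.
- get_calibration(name): a dict with "fx", "fy", "cx", "cy" (pixels), "rvec" (rotation vector, rad) and "tvec" (3), from world to camera coordinates, as OpenCV has them; the wrist camera has in their place "tool_from_camera" (4x4, takes a point from camera to tool coordinates, whose origin is the TCP and whose axes are the flange's). Camera axes: x right, y down, z forward; pixel columns grow to the right and rows downward; lengths in m; the calibration is good to about 2 mm. A picture is of the moment at which its call begins: read the wrist's pose just before it. get_calibration takes no time and is no camera call.
- job_done(): hands the job in; it is judged then, once.
The state is a dict: "time": time; "q": joint angles; "qd": joint speeds; "joint_efforts": joint torques, N m; "ee_pos": TCP position; "tcp_rot": TCP orientation; "wrist_force": force on the tool from outside, world axes, zero at the start; "torque": the same for the moment, N m; "opening": finger opening in m; "grasp_force": force on a finger pad.
Only numpy, scipy, OpenCV 4.12 (cv2) and the standard library are available. Lean on these libraries where they do the work, as an engineer would, in place of code of your own. Each camera call takes 0.05 s, during which the arm holds its last target. There are 200 camera calls.

## Task

Change over the shaker: take the finished jar (blue cap) out of the tray and stand it on the mat, and stand every waiting jar (white cap) from the mat upright in a pen of the tray, one to a pen. Then swing the holding-down bar over the jars until it rests fully in its catch; only after that set the timer dial to exactly six clicks up from its zero stop, and last of all press the green start button. Leave the other glassware and bottles alone, and do not press start while the bar is open.

Things in the scene. Friction and masses are not known exactly. Their poses are not given: they have to be found in the camera images.
- shaker: white bench shaker, fixed, 210 (x) by 264 mm (y); origin under its centre on the bench, front is -x. On its +y side a tray of 2 x 2 pens, on its -y side a control panel, top 92 mm above the bench. Pens are 68 mm square inside, 74 mm pitch, walls 6 mm thick, 25 mm high over the tray floor, which is 40 mm above the bench
- pen0 (a point): centre of the floor of the front, panel side pen of the tray
- pen1 (a point): centre of the floor of the front, outer side pen of the tray
- pen2 (a point): centre of the floor of the rear, panel side pen of the tray
- pen3 (a point): centre of the floor of the rear, outer side pen of the tray
- bar (a joint): holding-down bar (aluminium plate 155 x 50 x 8 mm, orange handle at the free end), hinged along the shaker's y at the rear of the tray; rad: 0 = level over the jar caps, handle in the orange forked catch at the front; grows as it is lifted, 1.7 = full open, just past upright. Stiff hinge (0.25 N m): it stays where left and must be brought down all the way
- bar_hinge (a point): on the bar's hinge axis, over the rear middle of the tray, 136 mm above the bench
- bar_grip (a point): centre of the bar's orange handle, 206 mm from the hinge axis; handle 14 mm wide along the shaker's y, 12 mm thick, reaching 19 mm beyond this point, about 340 mm above the bench when open; it can be pinched across its width from above at any bar angle. Closed, the catch's prongs stand 22 mm from here towards the tray; around the handle is free
- dial (a joint): click-stop timer dial, rad: 0 = against its zero stop, grows clockwise seen from above; one click every 0.35 rad, so click n is at 0.35 n, last click 9 at 3.15. The clicks hold it (about 0.05 N m to leave one) and, let go, it settles into the nearest click. A red dot marks zero, small white dots each click, a green dot click 6
- dial_grip (a point): on the dial's vertical axis, 118 mm above the bench, at the height to grip. The dial is a black disc 56 mm in diameter with a grip bar across it 54 mm long, 14 mm thick, its top 133 mm above the bench, from 101 mm up. At dial 0 the bar lies along the shaker's x
- dial_pointer (a point): top of the bar's pointer end (white line), 26 mm from the axis; at dial 0 it points to the shaker's -x
- start (a joint): green spring start button on the panel in front of the dial, m: 0 = up, 0.006 = fully down (about 5 N); it counts as pressed beyond 0.004
- start_top (a point): centre of the start button's top, pressed straight down
- mat: thin blue-grey bench mat fixed to the bench, 220 mm (its x) by 280 mm (its y), 3 mm thick; origin at the centre of its underside
- jar1: closed sample jar, 88 mm tall, amber body 60 mm in diameter and 56 mm tall, white screw cap 46 mm in diameter from 60 to 88 mm above the underside; about 0.22 kg; origin at the centre of the underside, z up the jar; a waiting sample (two to four of these four are there), starts on the mat
- jar2: closed sample jar, 88 mm tall, amber body 60 mm in diameter and 56 mm tall, white screw cap 46 mm in diameter from 60 to 88 mm above the underside; about 0.22 kg; origin at the centre of the underside, z up the jar; a waiting sample (two to four of these four are there), starts on the mat
- jar3: closed sample jar, 88 mm tall, amber body 60 mm in diameter and 56 mm tall, white screw cap 46 mm in diameter from 60 to 88 mm above the underside; about 0.22 kg; origin at the centre of the underside, z up the jar; a waiting sample (two to four of these four are there), starts on the mat
- jar4: closed sample jar, 88 mm tall, amber body 60 mm in diameter and 56 mm tall, white screw cap 46 mm in diameter from 60 to 88 mm above the underside; about 0.22 kg; origin at the centre of the underside, z up the jar; a waiting sample (two to four of these four are there), starts on the mat
- donejar: closed sample jar, 88 mm tall, amber body 60 mm in diameter and 56 mm tall, blue screw cap 46 mm in diameter from 60 to 88 mm above the underside; about 0.22 kg; origin at the centre of the underside, z up the jar; the finished sample, starts in pen0 of the shaker
- washbottle: white wash bottle with red top, 64 mm in diameter, 178 mm tall, not part of the job
- beaker: empty glass beaker, 70 mm in diameter, 90 mm tall, not part of the job
- stock: white stock bottle with blue cap, 54 mm in diameter, 130 mm tall, not part of the job

How it is judged (in metres and radians):
On the way, in this order (a step that is already met when the one before it is completed fails the run):
1. the finished jar stands on the mat and every waiting jar stands in a pen (x of donejar in the frame of mat between -0.11 and 0.11 m and y of donejar in the frame of mat between -0.14 and 0.14 m and z of donejar in the frame of mat between -0.002 and 0.01 m and angle between each of donejar, jar1, jar2, jar3, jar4's own z axis and vertical below 0.12 rad and x of jar1 in the frame of shaker between -0.074 and 0.074 m and y of jar1 in the frame of shaker between -0.019 and 0.129 m and z of jar1 in the frame of shaker between 0.03 and 0.048 m and x of jar2 in the frame of shaker between -0.074 and 0.074 m and y of jar2 in the frame of shaker between -0.019 and 0.129 m and z of jar2 in the frame of shaker between 0.03 and 0.048 m and x of jar3 in the frame of shaker between -0.074 and 0.074 m and y of jar3 in the frame of shaker between -0.019 and 0.129 m and z of jar3 in the frame of shaker between 0.03 and 0.048 m and x of jar4 in the frame of shaker between -0.074 and 0.074 m and y of jar4 in the frame of shaker between -0.019 and 0.129 m and z of jar4 in the frame of shaker between 0.03 and 0.048 m), for 0.2 s.
2. the bar is closed over the jars, in its catch (value of joint bar below 0.05 rad), for 0.2 s.
3. the dial is at click six (value of joint dial between 2 and 2.2 rad), for 0.3 s.
4. the start button is pressed, with the bar closed and the dial at six (all of step 3 and value of joint start above 0.004 m and value of joint bar below 0.05 rad), for 0.02 s.
At the end, for the whole second after the job is handed in: blue-capped jar upright on the mat, every white-capped jar upright on the floor of a pen (tilt under 0.12 rad), bar closed (under 0.05 rad), dial within 0.1 rad of click six (2.1 rad), start button up again, all at rest (all of step 1 and all of step 3 and value of joint bar below 0.05 rad and linear speed of each of jar1, jar2, jar3, jar4, donejar below 0.03 m/s and value of joint start below 0.002 m); the robot touches nothing.
It fails at once if a bystander (wash bottle, beaker, stock bottle) is moved more than 30 mm (distance of any of washbottle, beaker, stock from where it was at the start of the episode above 0.03 m).
It fails at once if start is pressed while the bar is open (value of joint start above 0.004 m and value of joint bar above 0.1 rad).
Of jar1, jar2, jar3, jar4 only 2 to 4 are there at a start; the rules pass over those that are not, and their reading is None.
At some moment in a run one of jar1, jar2, jar3, jar4, donejar may be knocked a few centimetres aside while the robot is not near it.
It also fails if it takes over 210 s, if anything falls off the work surface, if the arm or the gripper's body presses on something with over 40 N, if the wrist force passes 120 N, or if a joint passes its speed limit or range.

## Working session

There is one attempt and no reset: what is moved stays moved. The work goes in short steps, Python scripts to look and compute and a tool call to move; the robot and the scene stay as the last step left them, time stands still between calls to the robot, and variables do not carry over. Pictures are saved under pics/ and viewed, at most 14 in all, crops included, and the job is handed in when it is done.

Besides the shell and the picture viewer there is one more tool, called as name(argument=value, ...), one argument or row to a line, values as JSON. servo_tool: Moves the arm, as the interface text tells. Its arguments: {"type":"object","properties":{"moves":{"type":"array","items":{"type":"array","items":{"type":"number"}}},"claw":{"type":"number"},"force":{"type":"number"}},"required":["moves"]}

```bash
mkdir -p pics; ls; python3 - <<'E'
from workcell import *
import cv2
for n in ("scene","top"):
    cv2.imwrite(f"pics/{n}0.png",camera(n)[:,:,::-1]); print(n,get_calibration(n))
print(get_calibration("wrist")); print(get_obs())
E
```

```text
pics
scene {'fx': 449.4445034501808, 'fy': 449.4445034501808, 'cx': 317.3599436282861, 'cy': 242.52132645536378, 'rvec': array([ 0.96203617,  2.43298313, -1.08594716]), 'tvec': array([ 0.40699509, -0.18935846,  1.1143517 ])}
top {'fx': 559.2740331155652, 'fy': 559.2740331155652, 'cx': 319.2170597911101, 'cy': 227.22782643852304, 'rvec': array([ 2.17829788, -2.20963668,  0.04777779]), 'tvec': array([0.01452691, 0.59319509, 1.14057541])}
{'fx': 356.1981723637285, 'fy': 356.1981723637285, 'cx': 318.6652961866003, 'cy': 236.7444330612125, 'tool_from_camera': array([[ 3.63638557e-04, -9.54482913e-01, -2.98265380e-01,
         7.72694288e-02],
       [ 9.99999877e-01,  2.46047582e-04,  4.31797678e-04,
         3.04669579e-04],
       [-3.38756030e-04, -2.98265500e-01,  9.54482884e-01,
        -1.67671255e-01],
       [ 0.00000000e+00,  0.00000000e+00,  0.00000000e+00,
         1.00000000e+00]])}
{'time': 0.1, 'q': array([-7.16762006e+01,  5.00832682e+00,  1.00397337e+01,  9.51009085e+01,
        2.08571311e-03,  9.00015589e+01]), 'qd': array([ 0.07203179, -0.03744268,  0.12726741,  0.10026357, -0.08201785,
       -0.076281  ]), 'joint_efforts': array([ 2.57254851e-04, -5.21562982e+01,  4.65651333e+01,  1.61150034e-02,
       -4.96187411e-06, -1.19335411e-05]), 'ee_pos': array([ 0.17284748, -0.52187923,  0.20525699]), 'tcp_rot': array([-1.79930498e+02, -2.08382055e-03,  1.83222379e+01]), 'wrist_force': array([ 0.48979786, -0.44930466, -0.17173848]), 'torque': array([-0.03304842,  0.03233773, -0.04349062]), 'grasp_force': 0.0, 'opening': 0.08549592150689689}
```

View pics/top0.png

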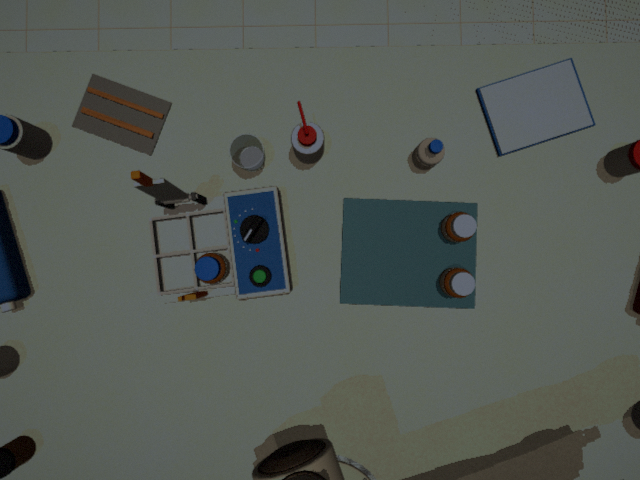

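View pics/scene0.png

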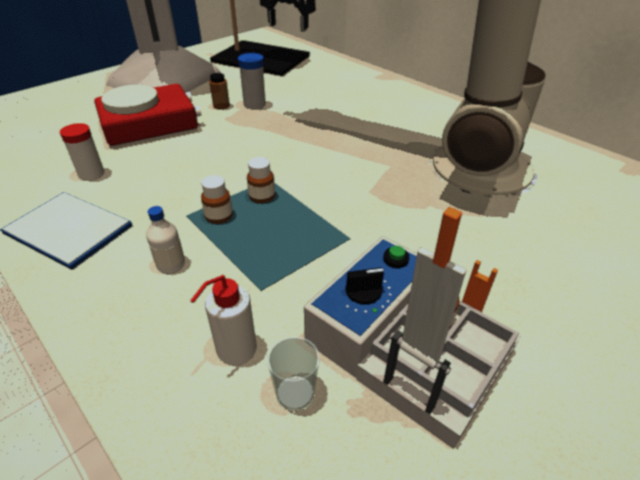

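The top view shows two white caps on the mat at (464,227) and (462,283), the blue cap in pen0 at (208,268), the dial at (254,230) and the start button at (260,275). The bar is open, with its handle at (142,178).

```bash
cat > h.py <<'E'
from workcell import *
import cv2, numpy as np
def cam(n):
    c=get_calibration(n); K=np.array([[c['fx'],0,c['cx']],[0,c['fy'],c['cy']],[0,0,1]])
    return K,cv2.Rodrigues(c['rvec'])[0],np.array(c['tvec'])
def ray(n,p,z,C=None):
    K,R,t=C or cam(n); d=R.T@np.linalg.solve(K,[p[0],p[1],1]); o=-R.T@t
    return o+d*(z-o[2])/d[2]
def proj(n,P):
    K,R,t=cam(n); q=K@(R@np.array(P)+t); return q[:2]/q[2]
def blobs(m,amin=40):
    n,l,s,c=cv2.connectedComponentsWithStats(m.astype(np.uint8))
    return [(s[i,4],c[i],l==i) for i in range(1,n) if s[i,4]>amin]
E
python3 - <<'E'
from h import *
im=cv2.imread("pics/top0.png"); hsv=cv2.cvtColor(im,cv2.COLOR_BGR2HSV); H,S,V=cv2.split(hsv)
print("base px",proj("top",[0,0,0]),"tcp",proj("top",[.173,-.522,.2]))
for nm,m,z in [("white",(S<60)&(V>120),.091),("blue",(H>98)&(H<125)&(S>130)&(V>50),.092),("green",(H>50)&(H<80)&(S>150),.098),("orange",(H>5)&(H<18)&(S>180)&(V>100),.136),("mat",(H>85)&(H<100)&(S>60),.003),("dialwhite",(S<60)&(V>110),.133)]:
    for a,c,mm in blobs(m,25):
        if 120<c[0]<500 and 150<c[1]<320:
            r=cv2.minAreaRect(np.argwhere(mm)[:,::-1].astype(np.float32))
            print(nm,a,c.round(1),ray("top",c,z).round(4),[ray("top",p,z)[:2].round(3).tolist() for p in cv2.boxPoints(r)])
c=im[120:330,120:320]; cv2.imwrite("pics/c1.png",cv2.resize(c,None,fx=2.8,fy=2.8,interpolation=cv2.INTER_CUBIC))
E
```

```text
base px [326.34023886 518.09733512] tcp [634.03194077 465.38953577]
blue 3322 [256.2 241.3] [0.5642 0.1274 0.092 ] [[0.652, 0.183], [0.661, 0.095], [0.474, 0.073], [0.464, 0.161]]
blue 461 [206.3 268.2] [0.5138 0.2237 0.092 ] [[0.536, 0.245], [0.535, 0.201], [0.491, 0.201], [0.492, 0.246]]
green 152 [259.1 275.8] [0.4981 0.1217 0.098 ] [[0.493, 0.139], [0.515, 0.127], [0.503, 0.105], [0.481, 0.116]]
mat 12224 [401.1 252.7] [ 0.5385 -0.1634  0.003 ] [[0.437, -0.033], [0.655, -0.045], [0.64, -0.326], [0.422, -0.311]]
dialwhite 354 [464.6 225.1] [ 0.5877 -0.2636  0.133 ] [[0.607, -0.245], [0.606, -0.283], [0.569, -0.282], [0.57, -0.244]]
dialwhite 358 [463.1 283.3] [ 0.4803 -0.258   0.133 ] [[0.5, -0.24], [0.499, -0.277], [0.46, -0.276], [0.461, -0.239]]
```

View pics/c1.png

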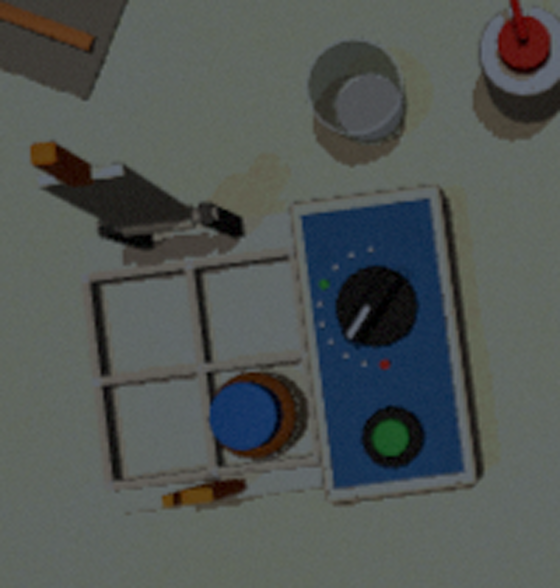

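The crop shows the tray's wall crossing at crop pixel (206,366), the dial pointer facing lower left, the red zero dot at (385,364) and the green dot at (324,285). Next I fit the shaker pose from the panel and the pen walls.

```bash
python3 - <<'E'
from h import *
f=lambda x,y:(x/2.8+120-.3,y/2.8+120-.3)
P={k:ray("top",f(*p),z) for k,(p,z) in dict(cross=((203,366),.065),tl=((92,275),.065),bl=((113,487),.065),topmid=((193,264),.065),botmid=((216,474),.065),dial=((376,306),.101),pt=((350,337),.133),ptin=((366,309),.133),btn=((390,438),.1),red=((385,364),.092),grn=((324,285),.092),handletip=((45,153),.35),ptl=((294,200),.092),ptr=((440,186),.092),pbl=((332,500),.092),pbr=((477,483),.092),cap=((244,416),.128)).items()}
for k,v in P.items(): print(k,v[:2].round(4))
c=np.mean([P[k] for k in('ptl','ptr','pbl','pbr')],0); x=P['ptl']+P['ptr']-P['pbl']-P['pbr']; x2=P['topmid']-P['botmid'];x3=P['tl']-P['bl']
for v in(x,x2,x3,): print("yaw",np.degrees(np.arctan2(v[1],v[0])),np.linalg.norm(v))
y=np.radians(6.7)
for yd in (6.7,):
  y=np.radians(yd);R=np.array([[np.cos(y),-np.sin(y)],[np.sin(y),np.cos(y)]])
  O=P['cross'][:2]-R@[0,.055]; print("O",O,"panel c in shaker",R.T@(c[:2]-O))
  for k in P: print(k,(R.T@(P[k][:2]-O)).round(4))
  for hx in (.095,.1,.105):
    for s in((.0),(1.7)):
      g=O+R@[hx-.206*np.cos(s),.055]; print(hx,s,proj("top",[*g,.136+.206*np.sin(s)]),proj("scene",[*g,.136+.206*np.sin(s)]))
im=cv2.imread("pics/top0.png")
H,S,V=cv2.split(cv2.cvtColor(im,cv2.COLOR_BGR2HSV))
for a,c,m in blobs((S<60)&(V>110),200):
    if 440<c[0]<490 and 200<c[1]<300: print("jar",ray("top",c,.091))
for n in("top","scene"):
  im=cv2.imread(f"pics/{n}0.png")
  H,S,V=cv2.split(cv2.cvtColor(im,cv2.COLOR_BGR2HSV))
  for a,c,m in blobs((H>3)&(H<20)&(S>150)&(V>70),15): print(n,a,c.round(1),np.argwhere(m).min(0)[::-1],np.argwhere(m).max(0)[::-1])
E
```

```text
cross [0.5487 0.2571]
tl [0.6141 0.3355]
bl [0.4646 0.3207]
topmid [0.6208 0.264 ]
botmid [0.4727 0.2482]
dial [0.5875 0.1304]
pt [0.5657 0.1438]
ptin [0.5841 0.1331]
btn [0.4975 0.1217]
red [0.548  0.1256]
grn [0.603  0.1672]
handletip [0.6589 0.2737]
ptl [0.6621 0.1875]
ptr [0.6703 0.0865]
pbl [0.4555 0.1627]
pbr [0.4657 0.0633]
cap [0.5145 0.2153]
yaw 6.660231360241538 0.4140326912024958
yaw 6.079608118214859 0.1489494375555106
yaw 5.671372767674373 0.15018536606262717
O [0.55509028 0.20248586] panel c in shaker [-0.00078315 -0.07791924]
cross [-0.     0.055]
tl [0.0741 0.1252]
bl [-0.076   0.1279]
topmid [0.0725 0.0534]
botmid [-0.0765  0.055 ]
dial [ 0.0238 -0.0754]
pt [ 0.0037 -0.0595]
ptin [ 0.0207 -0.0723]
btn [-0.0666 -0.0735]
red [-0.016  -0.0755]
grn [ 0.0434 -0.0407]
handletip [0.1114 0.0586]
ptl [ 0.1045 -0.0273]
ptr [ 0.1009 -0.1286]
pbl [-0.1036 -0.0279]
pbr [-0.105  -0.1278]
cap [-0.0389  0.0175]
0.095 0.0 [190.43376721 310.07895455] [490.44155668 260.66435988]
0.095 1.7 [139.57753099 168.24623714] [440.39620297 233.81608026]
0.1 0.0 [190.10894366 307.36472677] [489.01480764 262.46037026]
0.1 1.7 [139.19277567 164.94781326] [437.62651857 236.64653931]
0.105 0.0 [189.78427559 304.65179817] [487.57563999 264.27201335]
0.105 1.7 [138.80824696 161.65133219] [434.81608816 239.51863846]
jar [ 0.58972206 -0.274315    0.091     ]
jar [ 0.47803103 -0.268467    0.091     ]
top 326 [125.  102.4] [87 87] [162 117]
top 380 [116.4 121.8] [ 81 107] [152 136]
top 67 [135.1 174.6] [131 171] [139 178]
top 55 [189.9 296.5] [185 294] [195 299]
scene 33 [217.2  83.1] [210  81] [224  84]
scene 136 [260.  179.3] [248 173] [272 183]
scene 153 [215.1 199. ] [202 191] [228 203]
scene 901 [446.5 236.3] [433 207] [461 267]
scene 799 [478.  287.9] [463 261] [496 310]
```

servo_tool(
  moves=[
    [0,0,4,0.1],
    [0,0,8,0.2],
    [0,0,10,0.3],
    [0,0,10,0.3],
    [0,0,10,0.3],
  ],
  claw=0,
)

```text
time: 0.52
ee_pos: [0.1731, -0.5226, 0.3066]
tcp_rot: [179.9, 0.0, 35.5]
wrist_force: [0.0, -0.9, -0.3]
opening: 0.0854
grasp_force: 0.0
```

```bash
python3 -c "
from h import *
o=get_obs();print(o['q'],o['tcp_rot'],o['ee_pos'])"
```

```text
[-7.16762691e+01  8.78866812e+00  2.57828143e+01  1.06898052e+02
 -6.52852408e-04  7.28381066e+01] [1.79908377e+02 2.89784161e-02 3.54856006e+01] [ 0.17308015 -0.52263106  0.30662352]
```

servo_tool(
  moves=[
    [8,18,0,0.3],
    [17,37,0,0.6],
    [34.2,73.8,0,1.065],
    [34.2,73.8,0,1.065],
    [34.2,73.8,0,1.065],
    [34.2,73.8,0,1.065],
    [34.2,73.8,0,1.065],
    [34.2,73.8,0,1.065],
    [34.2,73.8,0,1.065],
    [34.2,73.8,0,1.065],
    [34.2,73.8,0,1.065],
    [34.2,73.8,0,1.065],
    [34.2,73.8,0,1.065],
    [34.2,73.8,0,1.065],
    [34.2,73.8,0,1.065],
    [34.2,73.8,0,1.065],
    [34.2,73.8,0,1.065],
    [34.2,73.8,0,1.065],
    [34.2,73.8,0,1.065],
    [34.2,73.8,0,1.065],
  ],
)

```text
time: 2.18
ee_pos: [0.5155, 0.2196, 0.3027]
tcp_rot: [-179.8, 0.0, 96.6]
wrist_force: [0.5, -0.2, 0.1]
opening: 0.0854
grasp_force: 0.0
```

servo_tool(
  moves=[
    [0,0,0,0],
    [0,0,0,0],
    [0,0,0,0],
    [0,0,0,0],
  ],
)

```text
time: 2.52
ee_pos: [0.5145, 0.2149, 0.3058]
tcp_rot: [-180.0, 0.0, 96.5]
wrist_force: [0.4, -0.8, 0.0]
opening: 0.0857
grasp_force: 0.0
```

```bash
python3 - <<'E'
from h import *
cv2.imwrite("pics/w1.png",camera("wrist")[:,:,::-1]); print(get_obs()['q'])
cv2.imwrite("pics/top1.png",camera("top")[:,:,::-1])
E
```

```text
[ 2.26623064e+01  9.89974878e+00  2.69949463e+01  1.07077315e+02
 -4.36166470e-03  1.06219561e+02]
```

View pics/w1.png

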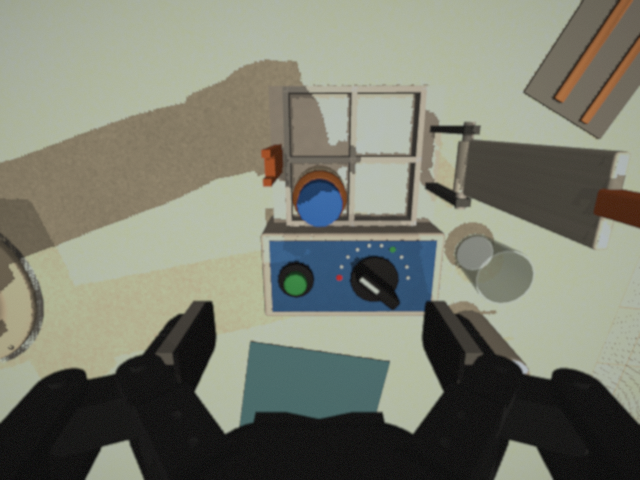

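The wrist view shows the blue cap at (320,203), the tray's wall crossing at (351,158), the dial at (374,279), the button at (295,285) and the catch at (270,165). Everything is unobstructed, so I refine the poses from it.

```bash
cat >> h.py <<'E'
from scipy.spatial.transform import Rotation as Ro
def wcam(o):
    c=get_calibration("wrist"); K=np.array([[c['fx'],0,c['cx']],[0,c['fy'],c['cy']],[0,0,1]])
    T=np.eye(4); T[:3,:3]=Ro.from_euler('xyz',o['tcp_rot'],degrees=True).as_matrix(); T[:3,3]=o['ee_pos']
    M=np.linalg.inv(T@c['tool_from_camera']); return K,M[:3,:3],M[:3,3]
E
python3 - <<'E'
from h import *
C=wcam(get_obs()); im=cv2.imread("pics/w1.png"); H,S,V=cv2.split(cv2.cvtColor(im,cv2.COLOR_BGR2HSV))
W=lambda p,z:ray(0,p,z,C)
for a,c,m in blobs((H>100)&(H<125)&(S>120)&(V>110),200):
    (x,y),r=cv2.minEnclosingCircle(np.argwhere(m)[:,::-1].astype(np.float32)); print("blue",a,c,W(c,.128),W((x,y),.128),r)
for a,c,m in blobs((H>50)&(H<80)&(S>150)&(V>60),60): print("green",a,c,W(c,.099))
R=Ro.from_euler('z',6.5,degrees=True).as_matrix()[:2,:2]
D=dict(cross=W((351,158),.065),tl=W((288,90),.065),tr=W((419,90),.065),br=W((417,219),.065),dial=W((374,279),.101),pa=W((361,280),.133),pb=W((378,291),.133),red=W((340,278),.092),grn=W((393,250),.092),pl=W((263,234),.092),pr=W((442,233),.092),h1=W((470,128),.136),h2=W((463,200),.136),ql=W((266,315),.092),qr=W((438,312),.092))
O=np.array([.555,.203])
for k,v in D.items(): print(k,v[:2].round(4),(R.T@(v[:2]-O)).round(4))
E
```

```text
blue 1190 [321.0512605  207.87058824] [0.51855779 0.21316937 0.128     ] [0.51646548 0.21656592 0.128     ] 22.34654426574707
blue 7092 [351.84433164 273.33798646] [0.55881346 0.14688071 0.128     ] [0.55987878 0.14801956 0.128     ] 87.47074127197266
cross [0.5476 0.2598] [-0.0009  0.0573]
tl [0.471  0.3226] [-0.0699  0.1283]
tr [0.6097 0.3383] [0.0697 0.1283]
br [0.6353 0.1984] [ 0.0792 -0.0136]
dial [0.589  0.1316] [ 0.0256 -0.0748]
pa [0.5686 0.1426] [ 0.0067 -0.0616]
pb [0.5883 0.1321] [ 0.025  -0.0742]
red [0.5513 0.1245] [-0.0125 -0.0775]
grn [0.6067 0.1656] [ 0.0472 -0.043 ]
pl [0.4585 0.1681] [-0.0998 -0.0238]
pr [0.6578 0.1917] [ 0.1008 -0.0228]
h1 [0.6442 0.3038] [0.1  0.09]
h2 [0.6534 0.238 ] [0.1017 0.0237]
ql [0.4689 0.0664] [-0.101 -0.126]
qr [0.6744 0.0936] [ 0.1063 -0.1222]
```

servo_tool(
  moves=[
    [0.1,0.1,-4,0],
    [0.1,0.1,-8,0],
    [0.1,0.1,-12,0],
    [0.1,0.1,-16,0],
    [0.1,0.1,-18,0],
    [0.1,0.1,-20,0],
    [0.1,0.1,-20.8,0],
    [0.1,0.1,-20.8,0],
    [0.1,0.1,-20.8,0],
    [0.1,0.1,-20.8,0],
  ],
)

```text
time: 3.45
ee_pos: [0.5167, 0.217, 0.0998]
tcp_rot: [179.9, -0.0, 96.5]
wrist_force: [0.1, -0.2, 1.0]
opening: 0.0856
grasp_force: 0.0
```

servo_tool(
  moves=[
    [0,0,0,0],
    [0,0,0,0],
    [0,0,0,0],
    [0,0,0,0],
    [0,0,0,0],
    [0,0,0,0],
    [0,0,0,0],
    [0,0,0,0],
    [0,0,0,0],
    [0,0,0,0],
    [0,0,0,0],
    [0,0,0,0],
  ],
  claw=1,
  force=40,
)

```text
time: 4.45
ee_pos: [0.5161, 0.2171, 0.0989]
tcp_rot: [179.9, -0.0, 96.5]
wrist_force: [-2.0, 0.2, 5.9]
opening: 0.0423
grasp_force: 39.7
```

servo_tool(
  moves=[
    [0,0,2,0],
    [0,0,5,0],
    [0,0,9,0],
    [0,0,13,0],
    [0,0,15,0],
    [0,0,15,0],
    [0,0,15,0],
  ],
)

```text
time: 5.03
ee_pos: [0.5164, 0.2171, 0.2485]
tcp_rot: [179.9, -0.0, 96.5]
wrist_force: [-0.2, -0.5, -2.6]
opening: 0.0421
grasp_force: 41.1
```

servo_tool(
  moves=[
    [0.2,-2,0,0],
    [0.4,-5,0,0],
    [0.6,-9,0,0],
    [0.9,-13,0,0],
    [1.2,-17,0,0],
    [1.5,-21,0,0],
    [1.8,-25,0,0],
    [2.1,-28,0,0],
    [2.4,-30,0,0],
    [2.4,-31.7,0,0],
    [2.4,-31.7,0,0],
    [2.4,-31.7,0,0],
    [2.4,-31.7,-4,0],
    [2.4,-31.7,-8,0],
    [2.4,-31.7,-12,0],
    [2.4,-31.7,-14,0],
    [2.4,-31.7,-15,0],
    [2.4,-31.7,-15,0],
    [2.4,-31.7,-15,0],
  ],
)

```text
time: 6.62
ee_pos: [0.54, -0.0995, 0.0985]
tcp_rot: [180.0, -0.0, 96.6]
wrist_force: [-0.3, 0.2, -1.1]
opening: 0.0424
grasp_force: 41.4
```

servo_tool(
  moves=[
    [0,0,-1,0],
    [0,0,-2,0],
    [0,0,-2.8,0],
    [0,0,-3.3,0],
    [0,0,-3.5,0],
    [0,0,-3.6,0],
    [0,0,-3.6,0],
    [0,0,-3.6,0],
  ],
)

```text
time: 7.28
ee_pos: [0.54, -0.1002, 0.0623]
tcp_rot: [180.0, 0.0, 96.5]
wrist_force: [-1.1, 0.3, 1.7]
opening: 0.0421
grasp_force: 41.9
```

servo_tool(
  moves=[
    [0,0,0,0],
    [0,0,0,0],
    [0,0,0,0],
    [0,0,0,0],
    [0,0,0,0],
    [0,0,0,0],
    [0,0,0,0],
    [0,0,0,0],
  ],
  claw=0,
)

```text
time: 7.95
ee_pos: [0.5399, -0.1001, 0.0619]
tcp_rot: [180.0, 0.0, 96.5]
wrist_force: [-0.1, 0.6, -0.1]
opening: 0.0854
grasp_force: 0.0
```

servo_tool(
  moves=[
    [0,0,4,0],
    [0,0,8,0],
    [0,0,12,0],
    [0,0,16,0],
    [0,0,20,0],
    [0,-4,24,0],
    [0,-8,24,0],
    [0,-8,24,0],
    [0,-8,24,0],
    [0,-8,24,0],
  ],
)

```text
time: 8.78
ee_pos: [0.5399, -0.1805, 0.3013]
tcp_rot: [-180.0, -0.0, 96.4]
wrist_force: [1.2, 0.5, 0.0]
opening: 0.0855
grasp_force: 0.0
```

```bash
cat > look.py <<'E'
from h import *
import sys
o=get_obs(); C=wcam(o); im=camera("wrist")[:,:,::-1].copy(); cv2.imwrite(f"pics/{sys.argv[1]}.png",im)
z=float(sys.argv[2]); H,S,V=cv2.split(cv2.cvtColor(im,cv2.COLOR_BGR2HSV))
print(o['ee_pos'].round(4))
for nm,m in(("white",(S<60)&(V>110)),("blue",(H>100)&(H<125)&(S>120)&(V>80))):
  for a,c,mm in blobs(m,300):
    (x,y),r=cv2.minEnclosingCircle(np.argwhere(mm)[:,::-1].astype(np.float32))
    if r<60: print(nm,a,c.round(1),ray(0,c,z,C).round(4),ray(0,(x,y),z,C).round(4),r)
E
python3 look.py w2 .091
```

```text
[ 0.5399 -0.1805  0.3013]
white 985 [113.3 461.2] [ 0.2997 -0.5779  0.091 ] [ 0.2933 -0.5764  0.091 ] 27.22600555419922
white 1522 [521.9 463.6] [ 0.8635 -0.5186  0.091 ] [ 0.8671 -0.5258  0.091 ] 30.18053436279297
blue 1512 [326.7 122. ] [ 0.5401 -0.1006  0.091 ] [ 0.5404 -0.1005  0.091 ] 22.41628646850586
blue 399 [506.5 261.9] [ 0.7614 -0.228   0.091 ] [ 0.7614 -0.2284  0.091 ] 12.023052215576172
```

View pics/w2.png

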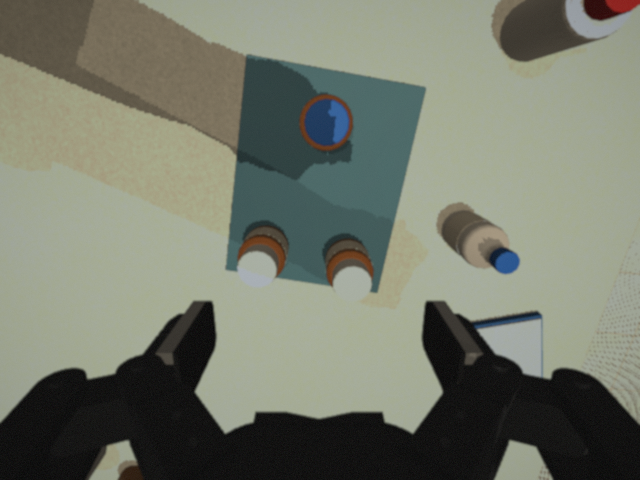

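The blue jar stands on the mat at cap pixel (327,122), world (0.540,-0.100). The white caps are at (257,266) and (352,281). I check those against the top-camera values.

```bash
python3 - <<'E'
from h import *
C=wcam(get_obs())
for p in((257,265),(352,280)): print(ray(0,p,.091,C))
im=cv2.imread("pics/w2.png")
H,S,V=cv2.split(cv2.cvtColor(im,cv2.COLOR_BGR2HSV)); print(hsv:=(H[268,257],S[268,257],V[268,257]))
t=camera("top")[:,:,::-1].copy(); cv2.imwrite("pics/top2.png",t); H,S,V=cv2.split(cv2.cvtColor(t,cv2.COLOR_BGR2HSV))
for a,c,m in blobs((S<60)&(V>110),150):
    if 330<c[0]<490 and 190<c[1]<320: print(a,c,ray("top",c,.091))
E
```

```text
[ 0.47958489 -0.26290161  0.091     ]
[ 0.58980915 -0.26903215  0.091     ]
(np.uint8(49), np.uint8(16), np.uint8(174))
```

servo_tool(
  moves=[
    [0,-4,0,0],
    [0,-8,0,0],
    [0,-12,0,0],
    [0,-16,0,0],
    [0,-16.5,0,0],
    [0,-16.5,0,0],
    [0,-16.5,0,0],
    [0,-16.5,0,0],
  ],
)

```text
time: 9.55
ee_pos: [0.5402, -0.3433, 0.3023]
tcp_rot: [180.0, -0.0, 96.6]
wrist_force: [-0.5, 0.4, -0.4]
opening: 0.0856
grasp_force: 0.0
```

```bash
python3 look.py w3 .091
```

```text
[ 0.5402 -0.3433  0.3023]
white 940 [227.2  13.1] [ 0.4365 -0.1784  0.091 ] [ 0.4313 -0.1813  0.091 ] 26.76000213623047
white 726 [272.2 113. ] [ 0.4849 -0.2613  0.091 ] [ 0.4811 -0.2665  0.091 ] 21.931812286376953
white 1601 [374.  139.4] [ 0.5907 -0.2748  0.091 ] [ 0.5902 -0.275   0.091 ] 23.290992736816406
white 1495 [521.9 463.7] [ 0.8662 -0.682   0.091 ] [ 0.8701 -0.6897  0.091 ] 30.049762725830078
blue 599 [554.8  93.3] [ 0.7615 -0.2105  0.091 ] [ 0.7624 -0.211   0.091 ] 15.305328369140625
```

servo_tool(
  moves=[
    [2,3,-2,0],
    [5,6.8,-4,0],
    [5,6.8,-8,0],
    [5,6.8,-12,0],
    [5,6.8,-16,0],
    [5,6.8,-20,0],
    [5,6.8,-22,0],
    [5,6.8,-23.5,0],
    [5,6.8,-24,0],
    [5,6.8,-24,0],
    [5,6.8,-24,0],
  ],
)

```text
time: 10.52
ee_pos: [0.5904, -0.2765, 0.0634]
tcp_rot: [179.9, 0.0, 96.6]
wrist_force: [0.2, -0.6, -0.0]
opening: 0.0854
grasp_force: 0.0
```

servo_tool(
  moves=[
    [0,0,0,0],
    [0,0,0,0],
    [0,0,0,0],
    [0,0,0,0],
    [0,0,0,0],
    [0,0,0,0],
    [0,0,0,0],
    [0,0,0,0],
    [0,0,0,0],
    [0,0,0,0],
    [0,0,0,0],
  ],
  claw=1,
)

```text
time: 11.43
ee_pos: [0.5924, -0.2793, 0.0702]
tcp_rot: [179.5, 0.4, 96.5]
wrist_force: [-9.2, -0.1, 39.8]
opening: 0.0122
grasp_force: 41.2
```

servo_tool(
  moves=[
    [0,0,2,0],
    [0,0,5,0],
    [0,0,9,0],
    [0,0,13,0],
    [0,0,17,0],
    [0,0,19,0],
    [0,0,19,0],
    [0,0,19,0],
  ],
)

```text
time: 12.1
ee_pos: [0.5905, -0.2775, 0.2535]
tcp_rot: [179.8, 0.1, 96.5]
wrist_force: [-0.6, -0.1, -1.1]
opening: -0.0
grasp_force: 0.0
```

servo_tool(
  moves=[
    [0,-4,2,0],
    [0,-7,4,0],
    [0,-7,4,0],
    [0,-7,4,0],
    [0,-7,4,0],
  ],
  claw=0,
)

```text
time: 12.52
ee_pos: [0.59, -0.3471, 0.2902]
tcp_rot: [-179.9, -0.1, 96.5]
wrist_force: [-0.5, -0.0, 0.2]
opening: 0.0607
grasp_force: 0.0
```

```bash
python3 look.py w4 .091
```

```text
[ 0.59   -0.3471  0.2902]
white 1291 [215.2 109.4] [ 0.4807 -0.2679  0.091 ] [ 0.4794 -0.269   0.091 ] 22.783470153808594
white 1648 [327.3 130.2] [ 0.5912 -0.2748  0.091 ] [ 0.5921 -0.2743  0.091 ] 23.850465774536133
white 2489 [477.5 454.1] [ 0.8399 -0.6627  0.091 ] [ 0.8496 -0.6527  0.091 ] 42.074440002441406
blue 669 [508.4  79.9] [ 0.7564 -0.2099  0.091 ] [ 0.7571 -0.2102  0.091 ] 15.896652221679688
blue 319 [486.6 211.9] [ 0.7683 -0.3377  0.091 ] [ 0.7712 -0.3408  0.091 ] 59.179908752441406
```

View pics/w4.png

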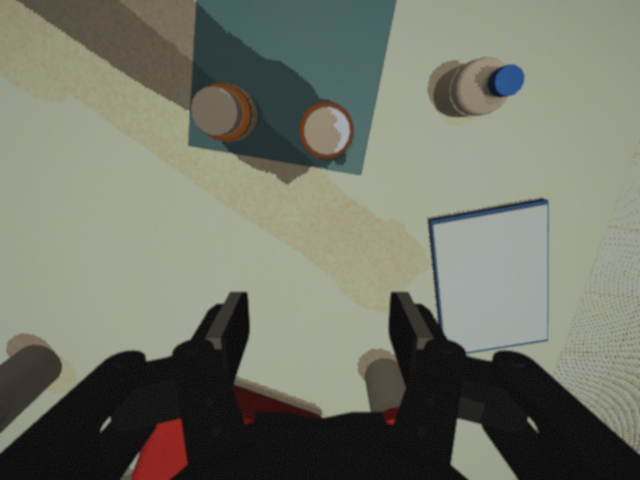

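The jar is still upright at cap pixel (327,130), world (0.591,-0.275), so the pads slid off over the cap's top edge. I'll regrasp about 6 mm lower.

servo_tool(
  moves=[
    [0.1,4,-2,0],
    [0.1,7.2,-4,0],
    [0.1,7.2,-8,0],
    [0.1,7.2,-12,0],
    [0.1,7.2,-16,0],
    [0.1,7.2,-20,0],
    [0.1,7.2,-22,0],
    [0.1,7.2,-23.2,0],
    [0.1,7.2,-23.6,0],
    [0.1,7.2,-23.6,0],
    [0.1,7.2,-23.6,0],
    [0.1,7.2,-23.6,0],
  ],
  claw=0,
)

```text
time: 13.57
ee_pos: [0.5919, -0.2754, 0.0581]
tcp_rot: [179.8, 0.1, 96.5]
wrist_force: [0.3, 0.1, 0.3]
opening: 0.0856
grasp_force: 0.0
```

servo_tool(
  moves=[
    [0,0,0,0],
    [0,0,0,0],
    [0,0,0,0],
    [0,0,0,0],
    [0,0,0,0],
    [0,0,0,0],
    [0,0,0,0],
    [0,0,0,0],
    [0,0,0,0],
    [0,0,0,0],
    [0,0,0,0],
  ],
  claw=1,
)

```text
time: 14.48
ee_pos: [0.5911, -0.2754, 0.0568]
tcp_rot: [179.9, 0.0, 96.5]
wrist_force: [-2.0, 0.3, 5.5]
opening: 0.0439
grasp_force: 40.4
```

servo_tool(
  moves=[
    [0,0,1,0],
    [0,0,3,0],
    [0,0,6,0],
    [0,0,10,0],
    [0,0,14,0],
    [0,0,18,0],
    [0,0,19,0],
    [0,0,19,0],
    [0,0,19,0],
  ],
)

```text
time: 15.23
ee_pos: [0.5912, -0.2752, 0.2456]
tcp_rot: [180.0, 0.0, 96.5]
wrist_force: [-0.8, -1.4, -4.1]
opening: 0.0441
grasp_force: 41.5
```

servo_tool(
  moves=[
    [-0.5,3,0,0],
    [-1,7,0,0],
    [-1.5,11,0,0],
    [-2,15,0,0],
    [-2.5,19,0,0],
    [-3.1,23,0,0],
    [-3.7,27,0,0],
    [-4.3,31,0,0],
    [-4.9,35,0,0],
    [-5.5,39,0,0],
    [-6.1,43,0,0],
    [-6.7,47,0,0],
    [-7.4,51,0,0],
    [-8,54,0,0],
    [-8.3,56,0,0],
    [-8.3,56.6,0,0],
    [-8.3,56.6,0,0],
    [-8.3,56.6,0,0],
    [-8.3,56.6,0,0],
    [-8.3,56.6,0,0],
  ],
)

```text
time: 16.9
ee_pos: [0.5082, 0.2896, 0.2456]
tcp_rot: [-180.0, 0.0, 96.4]
wrist_force: [-0.5, 0.2, -1.9]
opening: 0.0439
grasp_force: 41.7
```

```bash
python3 - <<'E'
from h import *
o=get_obs();print(o['ee_pos'],o['wrist_force'],o['opening'])
t=camera("top")[:,:,::-1].copy(); w=camera("wrist")[:,:,::-1].copy()
cv2.imwrite("pics/tw.png",cv2.resize(np.hstack([t,w]),(800,300)))
E
```

```text
[0.5081931  0.28958566 0.24564337] [-0.54541823  0.22817186 -1.86818599] 0.043922396567052435
```

View pics/tw.png

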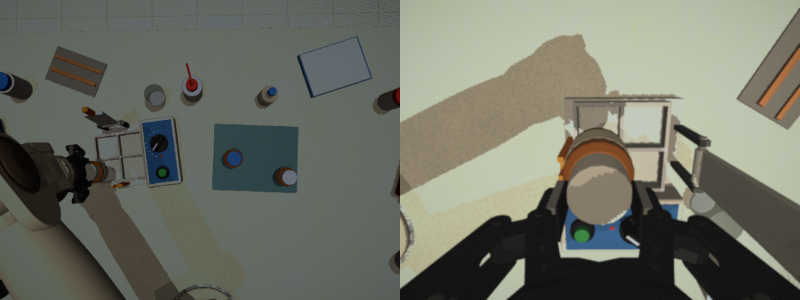

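The jar is held upright over pen1, the blue jar is on the mat, and one white jar is left there. Lowering into the pen.

servo_tool(
  moves=[
    [0,0.1,-3,0],
    [0,0.1,-6,0],
    [0,0.1,-9,0],
    [0,0.1,-10.5,0],
    [0,0.1,-11.5,0],
    [0,0.1,-12.5,0],
    [0,0.1,-13.5,0],
    [0,0.1,-14.2,0],
    [0,0.1,-14.7,0],
    [0,0.1,-15,0],
    [0,0.1,-15.1,0],
    [0,0.1,-15.1,0],
    [0,0.1,-15.1,0],
  ],
)

```text
time: 18.08
ee_pos: [0.5081, 0.2921, 0.0954]
tcp_rot: [180.0, -0.0, 96.5]
wrist_force: [0.4, 0.2, -1.9]
opening: 0.0438
grasp_force: 41.7
```

servo_tool(
  moves=[
    [0,0,-0.1,0],
    [0,0,-0.15,0],
    [0,0,-0.15,0],
    [0,0,-0.15,0],
  ],
)

```text
time: 18.42
ee_pos: [0.5081, 0.292, 0.0939]
tcp_rot: [180.0, -0.0, 96.5]
wrist_force: [-0.9, -0.0, 1.4]
opening: 0.0436
grasp_force: 42.1
```

servo_tool(
  moves=[
    [0,0,0,0],
    [0,0,0,0],
    [0,0,0,0],
    [0,0,0,0],
    [0,0,0,0],
    [0,0,0,0],
    [0,0,0,0],
    [0,0,0,0],
  ],
  claw=0,
)

```text
time: 19.08
ee_pos: [0.5079, 0.2919, 0.0934]
tcp_rot: [180.0, 0.0, 96.5]
wrist_force: [-0.4, 0.7, 0.4]
opening: 0.0857
grasp_force: 0.0
```

servo_tool(
  moves=[
    [0,0,3,0],
    [0,0,7,0],
    [0,0,11,0],
    [0,0,15,0],
    [0,-4,18,0],
    [0,-8,20.5,0],
    [0,-8,20.5,0],
    [0,-8,20.5,0],
    [0,-8,20.5,0],
    [0,-8,20.5,0],
  ],
)

```text
time: 19.92
ee_pos: [0.5078, 0.2125, 0.2969]
tcp_rot: [-179.9, 0.0, 96.5]
wrist_force: [0.2, 0.1, 0.0]
opening: 0.0856
grasp_force: 0.0
```

```bash
python3 look.py w5 .128
```

```text
[0.5078 0.2125 0.2969]
white 2023 [328.1 121. ] [0.508  0.2928 0.128 ] [0.5087 0.2932 0.128 ] 26.463035583496094
white 407 [473.5 170.7] [0.6487 0.2644 0.128 ] [0.6501 0.2662 0.128 ] 29.34716033935547
white 1539 [115.3 463.6] [ 0.2954 -0.1378  0.128 ] [ 0.2941 -0.1457  0.128 ] 30.446210861206055
white 1538 [522.  463.6] [ 0.7955 -0.0799  0.128 ] [ 0.7989 -0.087   0.128 ] 30.975488662719727
```

View pics/w5.png

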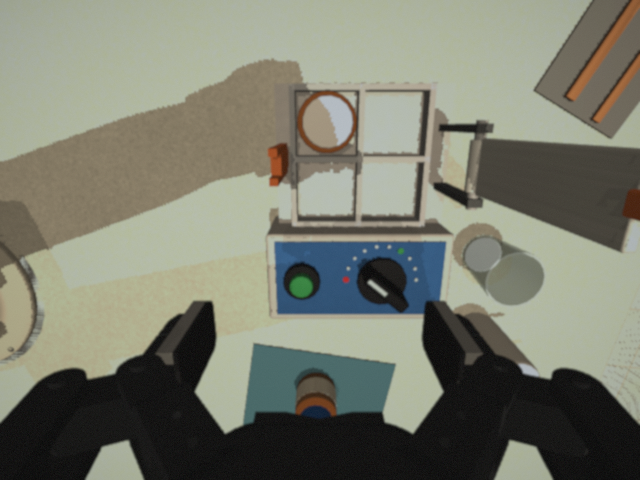

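The jar stands centred in pen1 at cap pixel (328,121), world (0.508,0.293). Now the second jar; I look again before grasping.

servo_tool(
  moves=[
    [-0.5,-4,0,0],
    [-1,-8,0,0],
    [-1.5,-12,0,0],
    [-2,-16,0,0],
    [-2.8,-20,0,0],
    [-2.8,-24,0,0],
    [-2.8,-28,0,0],
    [-2.8,-32,0,0],
    [-2.8,-36,0,0],
    [-2.8,-40,0,0],
    [-2.8,-44,0,0],
    [-2.8,-48,0,0],
    [-2.8,-52,0,0],
    [-2.8,-55.5,0,0],
    [-2.8,-55.5,0,0],
    [-2.8,-55.5,0,0],
    [-2.8,-55.5,0,0],
    [-2.8,-55.5,0,0],
    [-2.8,-55.5,0,0],
    [-2.8,-55.5,0,0],
  ],
)

```text
time: 21.63
ee_pos: [0.4802, -0.342, 0.2988]
tcp_rot: [180.0, 0.0, 96.6]
wrist_force: [0.4, 0.4, 0.8]
opening: 0.0854
grasp_force: 0.0
```

```bash
python3 look.py w6 .091
```

```text
[ 0.4802 -0.342   0.2988]
white 3420 [262.1  23.8] [ 0.4101 -0.1829  0.091 ] [ 0.4017 -0.1862  0.091 ] 50.711002349853516
white 1573 [325.4 128.7] [ 0.4799 -0.2688  0.091 ] [ 0.4801 -0.2686  0.091 ] 22.950828552246094
white 963 [108.  461.5] [ 0.2359 -0.7386  0.091 ] [ 0.234  -0.7361  0.091 ] 27.95094871520996
white 1500 [522.  463.7] [ 0.8038 -0.6774  0.091 ] [ 0.8074 -0.685   0.091 ] 30.049762725830078
blue 593 [622.2 102.7] [ 0.7686 -0.2104  0.091 ] [ 0.7693 -0.2108  0.091 ] 15.407180786132812
```

Jar is at (0.480,-0.2687).

servo_tool(
  moves=[
    [0,4,-2,0],
    [0,7.4,-4,0],
    [0,7.4,-8,0],
    [0,7.4,-12,0],
    [0,7.4,-16,0],
    [0,7.4,-20,0],
    [0,7.4,-22,0],
    [0,7.4,-23.6,0],
    [0,7.4,-24.2,0],
    [0,7.4,-24.2,0],
    [0,7.4,-24.2,0],
    [0,7.4,-24.2,0],
  ],
)

```text
time: 22.68
ee_pos: [0.4807, -0.2694, 0.0581]
tcp_rot: [179.9, 0.1, 96.5]
wrist_force: [0.0, 0.4, -0.0]
opening: 0.0856
grasp_force: 0.0
```

servo_tool(
  moves=[
    [0,0,0,0],
    [0,0,0,0],
    [0,0,0,0],
    [0,0,0,0],
    [0,0,0,0],
    [0,0,0,0],
    [0,0,0,0],
    [0,0,0,0],
    [0,0,0,0],
    [0,0,0,0],
    [0,0,0,0],
  ],
  claw=1,
)

```text
time: 23.6
ee_pos: [0.4801, -0.2694, 0.0573]
tcp_rot: [180.0, 0.1, 96.5]
wrist_force: [-1.1, 0.6, 5.5]
opening: 0.0438
grasp_force: 40.1
```

servo_tool(
  moves=[
    [0,0,1,0],
    [0,0,3,0],
    [0,0,6,0],
    [0,0,10,0],
    [0,0,14,0],
    [0,0,18,0],
    [0,0,19,0],
    [0,0,19,0],
    [0,0,19,0],
  ],
)

```text
time: 24.35
ee_pos: [0.4801, -0.2692, 0.2464]
tcp_rot: [180.0, 0.0, 96.5]
wrist_force: [1.0, -0.3, -2.6]
opening: 0.0436
grasp_force: 41.4
```

servo_tool(
  moves=[
    [0.2,3,0,0],
    [0.5,7,0,0],
    [0.8,11,0,0],
    [1.1,15,0,0],
    [1.4,19,0,0],
    [1.7,23,0,0],
    [2,27,0,0],
    [2.3,31,0,0],
    [2.6,35,0,0],
    [2.9,39,0,0],
    [3.2,43,0,0],
    [3.5,46,0,0],
    [3.6,48,0,0],
    [3.6,48.7,0,0],
    [3.6,48.7,0,0],
    [3.6,48.7,0,0],
    [3.6,48.7,0,0],
  ],
)

```text
time: 25.77
ee_pos: [0.5157, 0.2167, 0.2458]
tcp_rot: [-179.9, 0.0, 96.5]
wrist_force: [0.6, -0.7, -0.4]
opening: 0.0437
grasp_force: 41.4
```

servo_tool(
  moves=[
    [0,0,-3,0],
    [0,0,-6,0],
    [0,0,-9,0],
    [0,0,-10.5,0],
    [0,0,-11.5,0],
    [0,0,-12.5,0],
    [0,0,-13.5,0],
    [0,0,-14.2,0],
    [0,0,-14.7,0],
    [0,0,-15,0],
    [0,0,-15.2,0],
    [0,0,-15.3,0],
    [0,0,-15.3,0],
    [0,0,-15.3,0],
  ],
)

```text
time: 26.93
ee_pos: [0.5161, 0.2181, 0.0944]
tcp_rot: [179.9, -0.0, 96.5]
wrist_force: [-2.5, -0.4, 4.5]
opening: 0.0432
grasp_force: 42.1
```

Touching the floor. Release, rise, and check.

servo_tool(
  moves=[
    [0,0,0,0],
    [0,0,0,0],
    [0,0,0,0],
    [0,0,0,0],
    [0,0,0,0],
    [0,0,0,0],
    [0,0,0,0],
    [0,0,0,0],
  ],
  claw=0,
)

```text
time: 27.6
ee_pos: [0.5159, 0.2179, 0.0933]
tcp_rot: [-180.0, 0.0, 96.5]
wrist_force: [-0.0, 0.2, 0.4]
opening: 0.0857
grasp_force: 0.0
```

servo_tool(
  moves=[
    [0,0,3,0],
    [0,0,7,0],
    [0,0,11,0],
    [0,0,15,0],
    [0,-4,18,0],
    [0,-4,20.5,0],
    [0,-4,20.5,0],
    [0,-4,20.5,0],
    [0,-4,20.5,0],
    [0,-4,20.5,0],
  ],
)

```text
time: 28.43
ee_pos: [0.5157, 0.1781, 0.2969]
tcp_rot: [-179.9, 0.0, 96.5]
wrist_force: [-0.2, 0.3, -0.7]
opening: 0.0856
grasp_force: 0.0
```

```bash
python3 look.py w7 .128; python3 -c "
from h import *
cv2.imwrite('pics/t7.png',np.hstack([cv2.resize(cv2.imread('pics/w7.png')[60:360,200:600],(440,330)),cv2.resize(camera('scene')[:,:,::-1][130:460,150:530],(360,330))]))"
```

```text
[0.5157 0.1781 0.2969]
white 2274 [575.7  48.5] [0.7174 0.3405 0.128 ] [0.7189 0.3428 0.128 ] 40.804019927978516
white 1737 [322.4 165.1] [0.5154 0.219  0.128 ] [0.5155 0.2189 0.128 ] 23.917587280273438
white 1546 [115.3 463.5] [ 0.3033 -0.1724  0.128 ] [ 0.3019 -0.1798  0.128 ] 30.58167266845703
white 1547 [522.  463.5] [ 0.8033 -0.1141  0.128 ] [ 0.8067 -0.1213  0.128 ] 30.975488662719727
blue 601 [312.7 407.9] [ 0.5369 -0.0596  0.128 ] [ 0.5368 -0.0649  0.128 ] 17.47190284729004
```

View pics/t7.png

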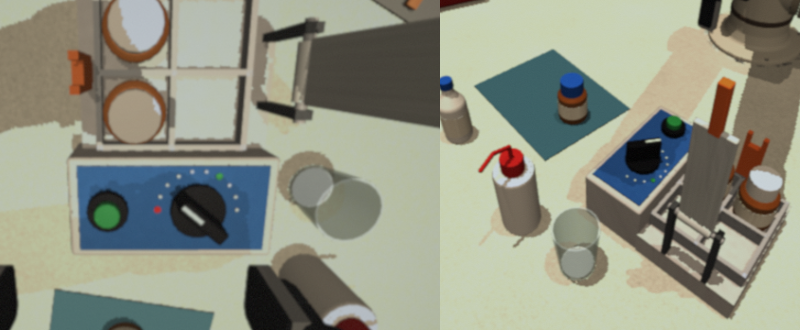

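Both white jars stand in their pens, pen1 at (138,25) and pen0 at (135,110) in the left crop. The blue jar stands on the mat and the bar is still open. Next I locate the handle.

```bash
python3 - <<'E'
from h import *
from scipy.optimize import least_squares
R=Ro.from_euler('z',6.5,degrees=True).as_matrix()[:2,:2]; O=np.array([.555,.2035])
P=lambda hx,y,s,r:[*(O+R@[hx-r*np.cos(s),y]),.136+r*np.sin(s)]
def f(v):
    hx,y,s=v
    return np.r_[proj("top",P(hx,y,s,.225))-[135.1,174.6],proj("scene",P(hx,y,s,.206))-[446.5,236.5],(hx-.1)/.003]
r=least_squares(f,[.1,.055,1.7],x_scale=[.01,.01,.1]); print(r.x,r.fun)
for s in (r.x[2],1.7): print("grip",np.round(P(r.x[0],r.x[1],s,.206),4))
print("closed",np.round(P(r.x[0],r.x[1],0,.206),4))
# catch orange from top & wrist
for a,b in (((189.9,296.5),"top"),): print((R.T@(ray(b,a,.15)[:2]-O)),ray(b,a,.15))
E
```

```text
[0.09879294 0.05824141 1.65135765] [-2.27675707 -5.14114967  1.29067314 -5.07301204 -0.40235429]
grip [0.663  0.2744 0.3413]
grip [0.6729 0.2756 0.3403]
closed [0.4419 0.2492 0.136 ]
[-0.08581814  0.04827602] [0.46426851 0.24175081 0.15      ]
```

servo_tool(
  moves=[
    [0,0,4,0.12],
    [0,0,8,0.24],
    [0,0,11,0.36],
    [1,2,11,0.48],
    [2,4,11,0.6],
    [4.4,8.2,11,0.8],
    [4.4,8.2,11,0.95],
    [4.4,8.2,11,1.1],
    [4.4,8.2,11,1.25],
    [4.4,8.2,11,1.4],
    [4.4,8.2,11,1.571],
    [4.4,8.2,11,1.571],
    [4.4,8.2,11,1.571],
    [4.4,8.2,11,1.571],
    [4.4,8.2,11,1.571],
    [4.4,8.2,11,1.571],
    [4.4,8.2,11,1.571],
  ],
)

```text
time: 29.95
ee_pos: [0.5581, 0.2592, 0.4059]
tcp_rot: [180.0, 0.1, -173.6]
wrist_force: [0.1, -0.2, -0.1]
opening: 0.0853
grasp_force: 0.0
```

```bash
python3 - <<'E'
from h import *
o=get_obs();w=camera("wrist")[:,:,::-1].copy(); cv2.imwrite("pics/w8.png",w); np.save("C8.npy",np.array(wcam(o),dtype=object),allow_pickle=True); print(o['ee_pos'],o['tcp_rot'],o['q'])
s=camera("scene")[:,:,::-1][180:330,380:520]; cv2.imwrite("pics/v8.png",np.hstack([cv2.resize(w,(400,300)),cv2.resize(s,(280,300),interpolation=cv2.INTER_CUBIC)]))
E
```

```text
Traceback (most recent call last):
ValueError: could not broadcast input array from shape (3,3) into shape (3,)
```

```bash
python3 - <<'E'
from h import *
o=get_obs();w=camera("wrist")[:,:,::-1].copy(); cv2.imwrite("pics/w8.png",w); print(o['ee_pos'],o['tcp_rot'],o['q'])
s=camera("scene")[:,:,::-1][180:330,380:520]; t=cv2.imread("pics/top0.png")[160:220,120:220]
cv2.imwrite("pics/v8.png",np.vstack([np.hstack([cv2.resize(w,(400,300)),cv2.resize(s,(400,300),interpolation=cv2.INTER_CUBIC)]),np.pad(cv2.resize(t,(500,300),interpolation=cv2.INTER_CUBIC),((0,0),(0,300),(0,0)))]))
E
```

```text
[0.5581155  0.25915392 0.40593415] [ 1.79959703e+02  1.14626471e-01 -1.73580504e+02] [2.49062628e+01 3.27658650e+01 7.06952413e+01 1.27807887e+02
 1.87099402e-03 1.84867287e+01]
```

View pics/v8.png

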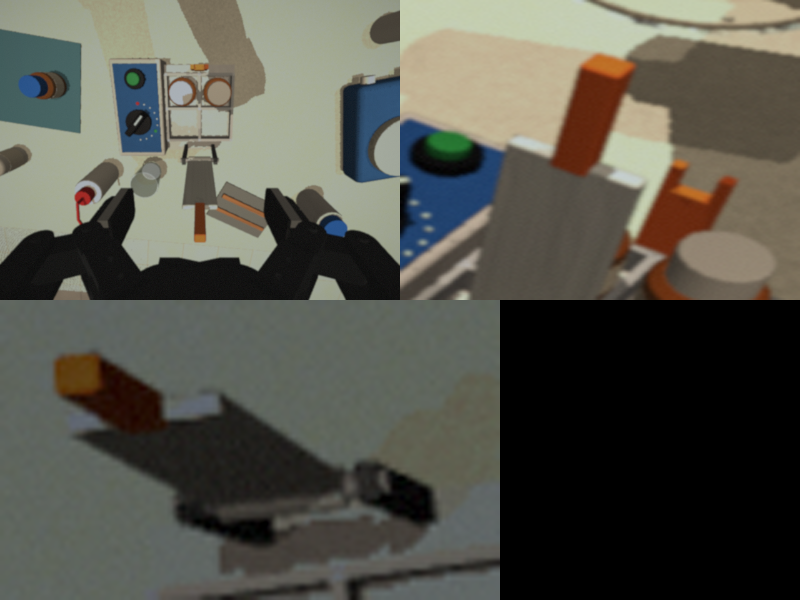

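The wrist view shows the handle's end face at (200,238), scene crop at (606,66), top crop at (79,376). I triangulate the tip from those three.

```bash
python3 - <<'E'
from h import *
from scipy.optimize import least_squares
C=wcam(get_obs())
cs=[(cam("scene"),(452.1,213)),(cam("top"),(135.6,175)),(C,(320,381))]
def pr(C,P): q=C[0]@(C[1]@P+C[2]); return q[:2]/q[2]
f=lambda P:np.concatenate([pr(c,P)-p for c,p in cs])
r=least_squares(f,[.66,.27,.36]); P=r.x; print(P,r.fun)
R=Ro.from_euler('z',6.5,degrees=True).as_matrix()[:2,:2]; O=np.array([.555,.2035]); t=R.T@(P[:2]-O); print("tip shaker",t)
for hx in(.095,.1): print(hx,np.arctan2(P[2]-.136,hx-t[0]),np.hypot(P[2]-.136,hx-t[0]))
E
```

```text
[0.65874782 0.27158456 0.35865954] [-0.21468989 -0.55428715 -0.34814754 -1.44906477  0.26885501 -0.71887079]
tip shaker [0.11078831 0.05590231]
0.095 1.641585688747146 0.2232186001954093
0.1 1.619210501139874 0.2229207491233174
```

servo_tool(
  moves=[
    [3,0.4,-0.5,0],
    [6,0.8,-1,0],
    [9,1.2,-1,0],
    [9.9,1.25,-1,0],
    [9.9,1.25,-1,0],
    [9.9,1.25,-1,0],
    [9.9,1.25,-1,0],
    [9.9,1.25,-3,0],
    [9.9,1.25,-5,0],
    [9.9,1.25,-7,0],
    [9.9,1.25,-8,0],
    [9.9,1.25,-8,0],
    [9.9,1.25,-8,0],
    [9.9,1.25,-8,0],
  ],
)

```text
time: 31.27
ee_pos: [0.6513, 0.2692, 0.3206]
tcp_rot: [179.8, 0.6, -173.5]
wrist_force: [0.1, 0.2, -0.6]
opening: 0.0852
grasp_force: 0.0
```

servo_tool(
  moves=[
    [0,0,0,0],
    [0,0,0,0],
    [0,0,0,0],
    [0,0,0,0],
    [0,0,0,0],
    [0,0,0,0],
    [0,0,0,0],
    [0,0,0,0],
    [0,0,0,0],
    [0,0,0,0],
    [0,0,0,0],
    [0,0,0,0],
  ],
  claw=1,
  force=50,
)

```text
time: 32.27
ee_pos: [0.6511, 0.2703, 0.3206]
tcp_rot: [179.7, 0.6, -173.4]
wrist_force: [0.3, 4.9, 1.8]
opening: 0.0119
grasp_force: 49.3
```

```bash
python3 - <<'E'
from h import *
o=get_obs(); print(o['ee_pos'],o['q'])
# bar grip relative arc, hinge shaker x .099
y=np.radians(6.5); 
for s in (1.63,1.5,1.35,1.2,1.05,.9,.75,.6,.45,.3,.15,0,-.03):
    d=-.206*(np.cos(s)-np.cos(1.63)); print(s,(100*d*np.cos(y)).round(1),(100*d*np.sin(y)).round(1),(20.6*(np.sin(s)-np.sin(1.63))).round(1))
E
```

```text
[0.65113777 0.27026971 0.32064199] [2.25000079e+01 4.02188724e+01 7.07343190e+01 1.19869457e+02
 9.54170467e-02 1.59065759e+01]
1.63 -0.0 -0.0 0.0
1.5 -2.7 -0.3 -0.0
1.35 -5.7 -0.6 -0.5
1.2 -8.6 -1.0 -1.4
1.05 -11.4 -1.3 -2.7
0.9 -13.9 -1.6 -4.4
0.75 -16.2 -1.8 -6.5
0.6 -18.1 -2.1 -8.9
0.45 -19.6 -2.2 -11.6
0.3 -20.8 -2.4 -14.5
0.15 -21.4 -2.4 -17.5
0 -21.7 -2.5 -20.6
-0.03 -21.7 -2.5 -21.2
```

servo_tool(
  moves=[
    [-1.3,-0.15,0,0],
    [-2.7,-0.3,0,0],
    [-4.2,-0.5,-0.3,0],
    [-5.7,-0.6,-0.5,0],
    [-7.2,-0.8,-0.9,0],
    [-8.6,-1.0,-1.4,0],
    [-10,-1.15,-2,0],
    [-11.4,-1.3,-2.7,0],
    [-12.7,-1.45,-3.5,0],
    [-13.9,-1.6,-4.4,0],
    [-13.9,-1.6,-4.4,0],
    [-13.9,-1.6,-4.4,0],
  ],
)

```text
time: 33.27
ee_pos: [0.5107, 0.254, 0.2777]
tcp_rot: [179.7, 0.6, -173.4]
wrist_force: [-7.5, 4.1, 8.8]
opening: 0.0118
grasp_force: 49.8
```

```bash
python3 - <<'E'
from h import *
o=get_obs(); print(o['q'],o['wrist_force'])
cv2.imwrite("pics/v9.png",np.hstack([cv2.resize(camera("wrist")[:,:,::-1],(400,300)),cv2.resize(camera("scene")[:,:,::-1],(400,300))]))
E
```

```text
[2.63931559e+01 9.53891434e+00 2.32538924e+01 1.03050073e+02
 9.53877437e-02 1.97707540e+01] [-7.50043683  4.1232882   8.84001876]
```

View pics/v9.png

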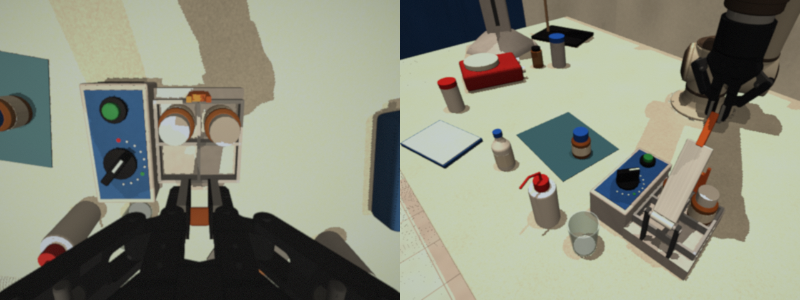

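The bar follows the gripper down at about 0.9 rad, and both jars stay upright under it. Continuing.

servo_tool(
  moves=[
    [-1.2,-0.1,-1,0],
    [-2.3,-0.2,-2.1,0],
    [-3.3,-0.35,-3.3,0],
    [-4.2,-0.5,-4.5,0],
    [-5,-0.55,-5.8,0],
    [-5.7,-0.6,-7.2,0],
    [-6.3,-0.7,-8.6,0],
    [-6.9,-0.8,-10.1,0],
    [-7.2,-0.8,-11.6,0],
    [-7.5,-0.8,-13.1,0],
    [-7.6,-0.85,-14.1,0],
    [-7.7,-0.9,-15,0],
    [-7.7,-0.9,-15,0],
    [-7.7,-0.9,-15,0],
  ],
)

```text
time: 34.53
ee_pos: [0.4334, 0.245, 0.1262]
tcp_rot: [179.7, 0.4, -173.4]
wrist_force: [-12.9, 4.3, 5.2]
opening: 0.0116
grasp_force: 118.1
```

servo_tool(
  moves=[
    [0,0,-0.3,0],
    [0,0,-0.6,0],
    [0,0,-0.9,0],
    [0,0,-1.1,0],
    [0,0,-1.1,0],
    [0,0,-1.1,0],
  ],
)

```text
time: 35.03
ee_pos: [0.432, 0.2448, 0.1152]
tcp_rot: [179.7, 0.2, -173.4]
wrist_force: [-21.4, 4.1, 5.7]
opening: 0.0117
grasp_force: 119.1
```

```bash
python3 - <<'E'
from h import *
o=get_obs(); print(o['wrist_force'],o['torque'],o['grasp_force'])
cv2.imwrite("pics/v10.png",np.hstack([cv2.resize(camera("wrist")[:,:,::-1],(400,300)),cv2.resize(camera("scene")[:,:,::-1][120:390,280:640],(400,300))]))
E
```

```text
[-21.43286556   4.08644306   5.67354757] [ 1.0115039   2.79000491 -0.11630246] 119.11966681480408
```

View pics/v10.png

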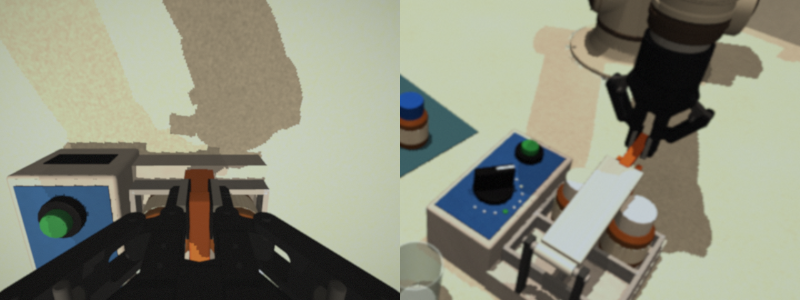

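servo_tool(
  moves=[
    [-0.3,0,0,0],
    [-0.6,-0.05,-0.2,0],
    [-0.6,-0.05,-0.4,0],
    [-0.6,-0.05,-0.6,0],
    [-0.6,-0.05,-0.6,0],
    [-0.6,-0.05,-0.6,0],
  ],
)

```text
time: 35.63
ee_pos: [0.4317, 0.2449, 0.1106]
tcp_rot: [179.7, 0.9, -173.4]
wrist_force: [8.0, 5.1, 1.7]
opening: 0.0118
grasp_force: 118.1
```

servo_tool(
  moves=[
    [-0.1,0,-0.2,0],
    [-0.1,0,-0.4,0],
    [-0.1,0,-0.4,0],
    [-0.1,0,-0.4,0],
  ],
)

```text
time: 35.97
ee_pos: [0.4314, 0.2448, 0.1068]
tcp_rot: [179.7, 1.0, -173.5]
wrist_force: [11.3, 4.9, 1.1]
opening: 0.0119
grasp_force: 118.2
```

servo_tool(
  moves=[
    [0.1,0,-0.2,0],
    [0.2,0,-0.4,0],
    [0.2,0,-0.6,0],
    [0.2,0,-0.6,0],
    [0.2,0,-0.6,0],
  ],
)

```text
time: 36.38
ee_pos: [0.4305, 0.2447, 0.0998]
tcp_rot: [179.7, 0.6, -173.4]
wrist_force: [-1.4, 6.2, 2.0]
opening: 0.0118
grasp_force: 118.0
```

servo_tool(
  moves=[
    [0,0,0,0],
    [0,0,0,0],
    [0,0,0,0],
    [0,0,0,0],
    [0,0,0,0],
    [0,0,0,0],
    [0,0,0,0],
    [0,0,0,0],
  ],
  claw=0.5,
)

```text
time: 37.05
ee_pos: [0.4303, 0.2436, 0.0992]
tcp_rot: [179.8, 0.5, -173.5]
wrist_force: [-0.1, -0.1, -0.3]
opening: 0.0426
grasp_force: 0.0
```

servo_tool(
  moves=[
    [0,0,2,0],
    [0,0,5,0],
    [0,0,8,0],
    [0,0,12,0],
    [0,0,16,0],
    [-5,-2,20,0],
    [-8,-4,20,0],
    [-8,-4,20,0],
    [-8,-4,20,0],
    [-8,-4,20,0],
  ],
  claw=1,
)

```text
time: 37.88
ee_pos: [0.3502, 0.2036, 0.3]
tcp_rot: [179.8, 0.7, -173.5]
wrist_force: [0.3, 0.7, -0.2]
opening: 0.0001
grasp_force: 0.0
```

```bash
python3 - <<'E'
from h import *
o=get_obs(); print(o['ee_pos'],o['opening'])
t=camera("top")[:,:,::-1].copy(); s=camera("scene")[:,:,::-1].copy(); cv2.imwrite("pics/t11.png",t);cv2.imwrite("pics/s11.png",s)
cv2.imwrite("pics/v11.png",np.hstack([cv2.resize(t[160:310,130:300],(340,300),interpolation=cv2.INTER_CUBIC),cv2.resize(s[180:420,330:570],(460,300))]))
E
```

```text
[0.350235   0.2036311  0.30004498] 0.00010892772657360882
```

View pics/v11.png

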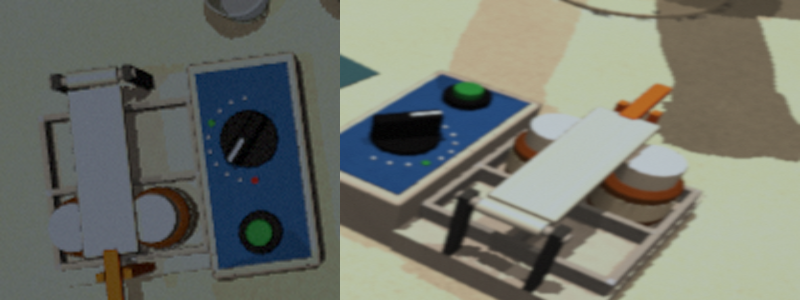

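The bar lies level over both caps with its handle at the fork, at (655,95) in the right crop. To be sure it is fully seated I press the handle from above with closed fingers.

servo_tool(
  moves=[
    [3,2,0,0],
    [6,4,0,0],
    [8.4,4.3,0,0],
    [8.4,4.3,-4,0],
    [8.4,4.3,-8,0],
    [8.4,4.3,-11,0],
    [8.4,4.3,-13.5,0],
    [8.4,4.3,-13.5,0],
    [8.4,4.3,-13.5,0],
    [8.4,4.3,-13.5,0],
  ],
)

```text
time: 38.82
ee_pos: [0.4349, 0.247, 0.1654]
tcp_rot: [179.8, 0.6, -173.5]
wrist_force: [0.3, 0.1, 0.6]
opening: 0.0
grasp_force: 0.0
```

servo_tool(
  moves=[
    [0,0,-0.4,0],
    [0,0,-0.8,0],
    [0,0,-1.2,0],
    [0,0,-1.5,0],
    [0,0,-1.8,0],
    [0,0,-1.8,0],
    [0,0,-1.8,0],
  ],
)

```text
time: 39.4
ee_pos: [0.4342, 0.2466, 0.1461]
tcp_rot: [179.8, 0.5, -173.5]
wrist_force: [-0.6, -0.1, 1.5]
opening: 0.0003
grasp_force: 0.0
```

servo_tool(
  moves=[
    [0,0,-0.2,0],
    [0,0,-0.4,0],
    [0,0,-0.6,0],
    [0,0,-0.6,0],
    [0,0,-0.6,0],
  ],
)

```text
time: 39.82
ee_pos: [0.4343, 0.2466, 0.1401]
tcp_rot: [179.8, 0.5, -173.5]
wrist_force: [0.2, -1.3, 0.3]
opening: 0.0001
grasp_force: 0.0
```

servo_tool(
  moves=[
    [0,0,-0.2,0],
    [0,0,-0.4,0],
    [0,0,-0.6,0],
    [0,0,-0.6,0],
    [0,0,-0.6,0],
  ],
)

```text
time: 40.23
ee_pos: [0.4342, 0.2466, 0.134]
tcp_rot: [179.8, 0.5, -173.5]
wrist_force: [0.5, 0.3, -0.5]
opening: 0.0002
grasp_force: 0.0
```

```bash
python3 - <<'E'
from h import *
o=get_obs(); print(o['ee_pos'],o['wrist_force'])
t=camera("top")[:,:,::-1].copy(); s=camera("scene")[:,:,::-1].copy();w=camera("wrist")[:,:,::-1].copy()
cv2.imwrite("pics/v12.png",np.hstack([cv2.resize(w[200:480,200:440],(330,400)),cv2.resize(s[190:290,410:530],(470,400),interpolation=cv2.INTER_CUBIC)]))
E
```

```text
[0.43422943 0.24662539 0.13404969] [ 0.50893324  0.29200754 -0.54000379]
```

View pics/v12.png

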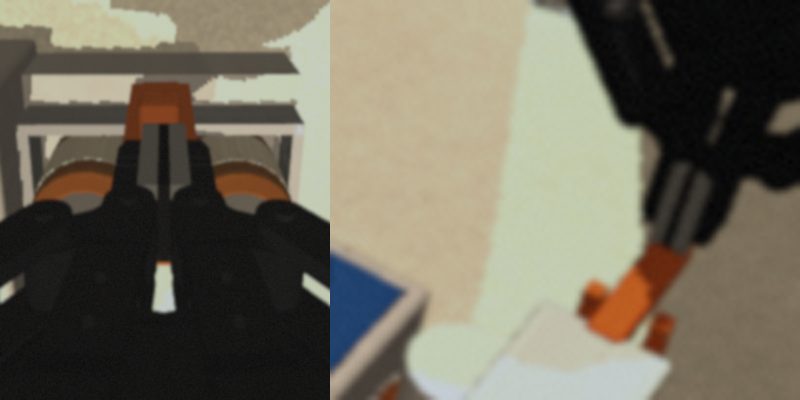

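servo_tool(
  moves=[
    [0,0,-0.2,0],
    [0,0,-0.4,0],
    [0,0,-0.6,0],
    [0,0,-0.6,0],
    [0,0,-0.6,0],
  ],
)

```text
time: 40.8
ee_pos: [0.4342, 0.2466, 0.128]
tcp_rot: [179.8, 0.5, -173.5]
wrist_force: [0.1, -0.9, 0.4]
opening: -0.0004
grasp_force: 0.0
```

```bash
python3 - <<'E'
from h import *
R=Ro.from_euler('z',6.5,degrees=True).as_matrix()[:2,:2]; O=np.array([.555,.2035])
for n in("t11","s11"):
  im=cv2.imread(f"pics/{n}.png"); H,S,V=cv2.split(cv2.cvtColor(im,cv2.COLOR_BGR2HSV))
  for a,c,m in blobs((H>3)&(H<20)&(S>150)&(V>(80 if n[0]=='t' else 120)),25):
    ij=np.argwhere(m); 
    if (n[0]=='t' and 150<c[0]<220 and c[1]>260) or (n[0]=='s' and 440<c[0]<530 and 190<c[1]<320): print(n,a,c,ij.min(0)[::-1],ij.max(0)[::-1])
for s in(0,.1,.2):
  for hx in(.09,.1):
    for r in(.187,.225):
      for y in (.049,.063):
        P=[*(O+R@[hx-r*np.cos(s)-.006*np.sin(s),y]),.136+r*np.sin(s)+.006*np.cos(s)]; print(s,hx,r,y,np.round(P,3),proj("top",P).round(1),proj("scene",P).round(1))
t=cv2.imread("pics/t11.png")[270:330,160:220]; s=cv2.imread("pics/s11.png")[210:270,460:540]
cv2.imwrite("pics/v13.png",np.hstack([cv2.resize(t,(360,360),interpolation=cv2.INTER_CUBIC),cv2.resize(s,(440,330),interpolation=cv2.INTER_CUBIC)[:,:].copy() if 0 else cv2.copyMakeBorder(cv2.resize(s,(440,330),interpolation=cv2.INTER_CUBIC),0,30,0,0,0)]))
E
```

```text
t11 246 [186.55284553 302.05284553] [182 285] [191 319]
s11 317 [488.40378549 261.33123028] [475 248] [502 274]
0 0.09 0.187 0.049 [0.453 0.241 0.142] [191.3 302.3] [484.4 261.4]
0 0.09 0.187 0.063 [0.451 0.255 0.142] [183.7 303.3] [493.5 265.8]
0 0.09 0.225 0.049 [0.415 0.237 0.142] [193.7 323.1] [495.3 248.1]
0 0.09 0.225 0.063 [0.414 0.251 0.142] [186.1 324.1] [504.2 252.2]
0 0.1 0.187 0.049 [0.463 0.242 0.142] [190.6 296.9] [481.4 265.1]
0 0.1 0.187 0.063 [0.461 0.256 0.142] [183.  297.8] [490.6 269.6]
0 0.1 0.225 0.049 [0.425 0.238 0.142] [193.  317.6] [492.5 251.5]
0 0.1 0.225 0.063 [0.424 0.252 0.142] [185.4 318.6] [501.5 255.7]
0.1 0.09 0.187 0.049 [0.453 0.241 0.161] [188.8 303. ] [487.6 252.2]
0.1 0.09 0.187 0.063 [0.452 0.255 0.161] [181.1 304. ] [497.  256.6]
0.1 0.09 0.225 0.049 [0.416 0.237 0.164] [190.7 324.3] [499.3 237. ]
0.1 0.09 0.225 0.063 [0.414 0.251 0.164] [183.  325.3] [508.4 241.1]
0.1 0.1 0.187 0.049 [0.463 0.242 0.161] [188.2 297.5] [484.6 255.9]
0.1 0.1 0.187 0.063 [0.462 0.256 0.161] [180.4 298.5] [494.  260.3]
0.1 0.1 0.225 0.049 [0.426 0.238 0.164] [190.1 318.7] [496.4 240.5]
0.1 0.1 0.225 0.063 [0.424 0.252 0.164] [182.3 319.7] [505.7 244.6]
0.2 0.09 0.187 0.049 [0.456 0.241 0.179] [186.2 302.7] [490.3 243.4]
0.2 0.09 0.187 0.063 [0.454 0.255 0.179] [178.3 303.7] [499.9 247.8]
0.2 0.09 0.225 0.049 [0.419 0.237 0.187] [187.6 324.3] [502.7 226.4]
0.2 0.09 0.225 0.063 [0.417 0.251 0.187] [179.6 325.4] [512.2 230.5]
0.2 0.1 0.187 0.049 [0.466 0.243 0.179] [185.5 297. ] [487.3 247.1]
0.2 0.1 0.187 0.063 [0.464 0.257 0.179] [177.6 298. ] [496.9 251.5]
0.2 0.1 0.225 0.049 [0.429 0.238 0.187] [186.9 318.6] [499.9 229.8]
0.2 0.1 0.225 0.063 [0.427 0.252 0.187] [179.  319.6] [509.4 234. ]
```

View pics/v13.png

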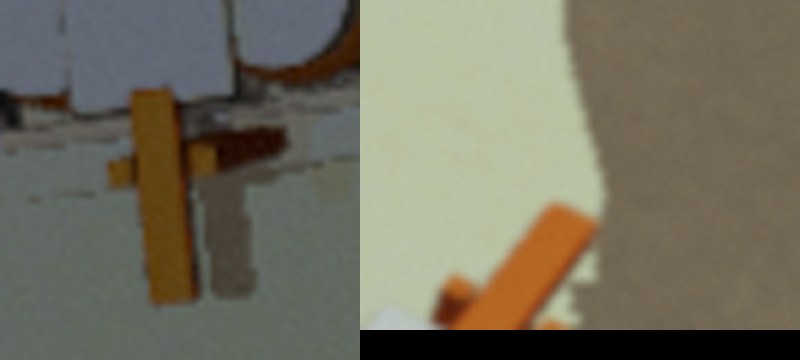

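servo_tool(
  moves=[
    [0,0,4,0],
    [0,0,8,0],
    [0,0,12,0],
    [0,0,16,0],
    [-5,-2,18,0],
    [-8,-4,18,0],
    [-8,-4,18,0],
    [-8,-4,18,0],
    [-8,-4,18,0],
  ],
)

```text
time: 41.55
ee_pos: [0.3545, 0.2068, 0.3085]
tcp_rot: [179.8, 0.6, -173.5]
wrist_force: [0.2, 0.3, -1.2]
opening: 0.0002
grasp_force: 0.0
```

```bash
python3 - <<'E'
from h import *
for n in("top","scene"):
  im=camera(n)[:,:,::-1].copy(); cv2.imwrite(f"pics/{n}14.png",im)
  old=cv2.imread("pics/t11.png" if n=="top" else "pics/s11.png")
  for k,i in(("old",old),("new",im)):
    H,S,V=cv2.split(cv2.cvtColor(i,cv2.COLOR_BGR2HSV))
    for a,c,m in blobs((H>3)&(H<20)&(S>150)&(V>(80 if n=='top' else 120)),25):
      ij=np.argwhere(m)
      if (n=='top' and 150<c[0]<220 and c[1]>260) or (n!='top' and 440<c[0]<530 and 190<c[1]<320): print(k,n,a,c.round(1),ij.min(0)[::-1],ij.max(0)[::-1])
E
```

```text
old top 246 [186.6 302.1] [182 285] [191 319]
new top 249 [186.6 302. ] [182 285] [191 319]
old scene 317 [488.4 261.3] [475 248] [502 274]
new scene 316 [488.2 261.7] [475 248] [501 274]
```

```bash
python3 - <<'E'
from h import *
o=dict(tcp_rot=[179.8,.5,-173.5],ee_pos=np.array([.4342,.2466,.134])); C=wcam(o)
pr=lambda P:(lambda q:q[:2]/q[2])(C[0]@(C[1]@np.array(P)+C[2]))
for nm,P in dict(tcp=[.4342,.2466,.134],end=[.42,.245,.142],mid=[.442,.247,.142],endlow=[.42,.245,.125],catch=[.464,.25,.13]).items():
    w=pr(P); print(nm,"w",w,"crop",(w-[200,200])*[330/240,400/280],"scene",proj("scene",P))
s=cv2.imread("pics/v12.png")
E
```

```text
tcp w [318.91600941 279.28537998] crop [163.50951293 113.26482854] scene [493.05995013 261.11971788]
end w [319.03826911 259.04746243] crop [163.67762003  84.35351775] scene [498.53146138 252.21234058]
mid w [317.99583472 300.3757187 ] crop [162.24427274 143.39388386] scene [491.96353325 259.86088262]
endlow w [318.89786534 247.12187224] crop [163.48456484  67.31696034] scene [495.45029482 260.40556499]
catch w [318.86194518 326.14531804] crop [163.43517462 180.2075972 ] scene [483.64660785 274.00637475]
```

```bash
python3 - <<'E'
from h import *
from scipy.optimize import least_squares
T=lambda a,b:least_squares(lambda P:np.r_[proj("top",P)-a,proj("scene",P)-b],[.43,.245,.14])
for a,b in (((189,320),(499.1,248.9)),):
    r=T(a,b); print(r.x,r.fun)
s=cv2.imread("pics/scene14.png")[230:300,440:520]; t=cv2.imread("pics/top14.png")[270:330,150:230]
o=get_obs(); w=camera("wrist")[:,:,::-1].copy(); cv2.imwrite("pics/w15.png",w); print(o['ee_pos'],o['tcp_rot'])
C=wcam(o); pr=lambda P:(lambda q:q[:2]/q[2])(C[0]@(C[1]@np.array(P)+C[2])); print(pr([.42,.245,.142]),pr(r.x))
cv2.imwrite("pics/v15.png",np.hstack([cv2.resize(s,(400,350),interpolation=cv2.INTER_CUBIC),cv2.resize(w,(400,350))]))
E
```

```text
[0.4215608  0.24422102 0.14916549] [-2.85866178e-01  1.64801472e-01 -2.60175788e-01 -1.63015501e-04]
[0.35493676 0.20698355 0.3075188 ] [ 179.85435415    0.5144807  -173.46041121]
[348.29767866 272.56031914] [347.89091487 276.81592884]
```

View pics/v15.png

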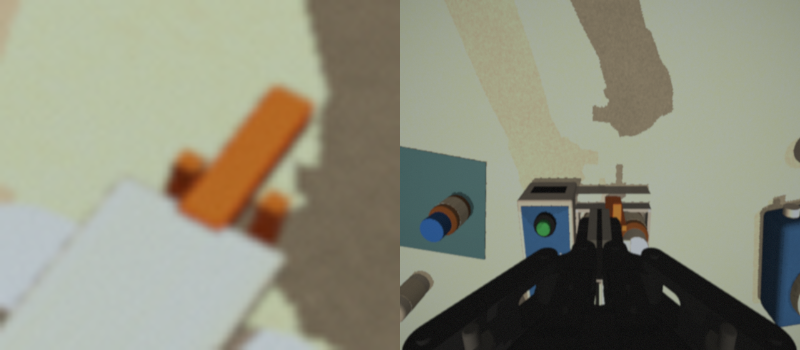

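The handle now triangulates to about 0.03 rad, so it is nearly seated. The shut fingertips sit about 15 to 20 mm higher than the TCP reading suggests, so I press further down and stop on force.

servo_tool(
  moves=[
    [3,2,0,0],
    [6,3.8,0,0],
    [7.8,3.9,0,0],
    [7.8,3.9,-4,0],
    [7.8,3.9,-8,0],
    [7.8,3.9,-12,0],
    [7.8,3.9,-15,0],
    [7.8,3.9,-17,0],
    [7.8,3.9,-17.8,0],
    [7.8,3.9,-18.2,0],
    [7.8,3.9,-18.2,0],
    [7.8,3.9,-18.2,0],
  ],
)

```text
time: 42.7
ee_pos: [0.433, 0.2461, 0.1274]
tcp_rot: [179.8, 0.6, -173.5]
wrist_force: [0.0, 0.1, 0.2]
opening: -0.0001
grasp_force: 0.0
```

servo_tool(
  moves=[
    [0,0,-0.2,0],
    [0,0,-0.4,0],
    [0,0,-0.5,0],
    [0,0,-0.5,0],
  ],
)

```text
time: 43.03
ee_pos: [0.4325, 0.2458, 0.1214]
tcp_rot: [179.8, 0.6, -173.5]
wrist_force: [0.6, 0.2, -0.3]
opening: -0.0001
grasp_force: 0.2
```

servo_tool(
  moves=[
    [0,0,-0.2,0],
    [0,0,-0.4,0],
    [0,0,-0.4,0],
    [0,0,-0.4,0],
  ],
)

```text
time: 43.37
ee_pos: [0.4322, 0.2456, 0.117]
tcp_rot: [179.8, 0.5, -173.5]
wrist_force: [0.4, 0.0, 0.6]
opening: -0.0001
grasp_force: 0.0
```

servo_tool(
  moves=[
    [0,0,-0.2,0],
    [0,0,-0.4,0],
    [0,0,-0.4,0],
    [0,0,-0.4,0],
  ],
)

```text
time: 43.7
ee_pos: [0.4324, 0.2458, 0.1162]
tcp_rot: [179.8, 0.7, -173.5]
wrist_force: [-8.7, -4.4, 24.0]
opening: 0.0001
grasp_force: 11.4
```

```bash
cat > handle.py <<'E'
from h import *
o=get_obs(); print(o['ee_pos'],o['wrist_force'])
for n in("top","scene"):
  im=camera(n)[:,:,::-1].copy(); H,S,V=cv2.split(cv2.cvtColor(im,cv2.COLOR_BGR2HSV))
  for a,c,m in blobs((H>3)&(H<20)&(S>150)&(V>(80 if n=='top' else 100)),15):
      ij=np.argwhere(m)
      if (n=='top' and 150<c[0]<220 and c[1]>260) or (n!='top' and 440<c[0]<530 and 190<c[1]<320): print(n,a,c.round(1),ij.min(0)[::-1],ij.max(0)[::-1])
  if n=="scene":
    d=(V<60)&(S<120); ys=[(x,np.argwhere(d[200:275,x]).max()+200) for x in range(484,512,3) if d[200:275,x].any()]; print("dark bottoms",ys)
E
python3 handle.py
```

```text
[0.43244281 0.24577622 0.11623421] [-8.67689788 -4.38272673 23.97244462]
top 141 [188.  293.8] [183 285] [195 304]
scene 328 [485.2 270.5] [473 260] [497 281]
dark bottoms [(484, np.int64(229)), (487, np.int64(250)), (490, np.int64(257)), (493, np.int64(259)), (496, np.int64(258)), (499, np.int64(258)), (502, np.int64(258)), (505, np.int64(255)), (508, np.int64(250)), (511, np.int64(243))]
```

Firm stop at 24 N. Rise and re-measure the handle.

servo_tool(
  moves=[
    [0,0,4,0],
    [0,0,8,0],
    [0,0,12,0],
    [0,0,16,0],
    [-5,-2,18,0],
    [-8,-4,18,0],
    [-8,-4,18,0],
    [-8,-4,18,0],
    [-8,-4,18,0],
  ],
)

```text
time: 44.55
ee_pos: [0.3525, 0.2058, 0.2934]
tcp_rot: [179.8, 0.6, -173.5]
wrist_force: [0.0, 0.8, -0.1]
opening: -0.0
grasp_force: 0.0
```

```bash
python3 handle.py; python3 - <<'E'
from h import *
from scipy.optimize import least_squares
# corners of plate/handle via mask extents
for n,v in(("top",80),("scene",120)):
  im=camera(n)[:,:,::-1].copy(); H,S,V=cv2.split(cv2.cvtColor(im,cv2.COLOR_BGR2HSV))
  for a,c,m in blobs((H>3)&(H<20)&(S>150)&(V>v),25):
    if (n=='top' and 150<c[0]<220 and c[1]>260) or (n!='top' and 440<c[0]<530 and 190<c[1]<320):
      ij=np.argwhere(m)
      if n=='top':
        y=ij[:,0].max(); e=ij[ij[:,0]>=y-1].mean(0)[::-1]+[0,.9]; A=e
      else:
        q=ij[:,::-1]; u=np.array([.6,-.75]); k=q@u; e=q[k>k.max()-2].mean(0)+u*.9
        if 'B' not in globals() or a>50: B=e
      print(n,e)
r=least_squares(lambda P:np.r_[proj("top",P)-A,proj("scene",P)-B],[.43,.245,.14]); print(r.x,r.fun)
E
```

```text
[0.35252951 0.20577383 0.293399  ] [ 0.00853886  0.76362186 -0.14365163]
top 245 [187.9 301.8] [183 285] [193 319]
scene 349 [487.7 267.3] [474 253] [499 281]
scene 17 [477.3 262.8] [475 261] [479 265]
dark bottoms []
top [189.45454545 319.26363636]
scene [497.04  254.575]
[0.42216347 0.24507343 0.138593  ] [ 1.72580380e-01 -1.00057215e-01  1.57236752e-01  1.40423877e-04]
```

The handle's top edge is now at z = 0.139 against 0.142 nominal, so the bar is down in its catch. Next the dial: the pointer reads about 0.65 rad, which is click 2, so it needs four more clicks, a turn of −1.4 rad.

servo_tool(
  moves=[
    [4,-1,0,-0.12],
    [8,-2,0,-0.24],
    [12,-3.5,0,-0.36],
    [16,-5,0,-0.48],
    [20,-6,0,-0.6],
    [23.5,-7.4,0,-0.7],
    [23.5,-7.4,0,-0.7],
    [23.5,-7.4,0,-0.7],
    [23.5,-7.4,0,-0.7],
    [23.5,-7.4,0,-0.7],
    [23.5,-7.4,-4,-0.7],
    [23.5,-7.4,-7,-0.7],
    [23.5,-7.4,-7,-0.7],
    [23.5,-7.4,-7,-0.7],
    [23.5,-7.4,-7,-0.7],
  ],
  claw=0.45,
)

```text
time: 46.0
ee_pos: [0.5872, 0.1322, 0.2264]
tcp_rot: [179.7, 0.7, 146.5]
wrist_force: [-0.5, 0.4, 1.3]
opening: 0.047
grasp_force: 0.0
```

```bash
python3 - <<'E'
from h import *
o=get_obs(); C=wcam(o); w=camera("wrist")[:,:,::-1].copy(); cv2.imwrite("pics/w20.png",w)
pr=lambda P:(lambda q:q[:2]/q[2])(C[0]@(C[1]@np.array(P)+C[2]))
print(o['ee_pos'],o['tcp_rot'],o['opening'],o['q'][5]); print("dial px",pr([.588,.1315,.133]),"btn",pr([.498,.122,.1]))
H,S,V=cv2.split(cv2.cvtColor(w,cv2.COLOR_BGR2HSV))
R=Ro.from_euler('z',6.5,degrees=True).as_matrix()[:2,:2]; O=np.array([.555,.2035])
for nm,m,z in(("green",(H>50)&(H<85)&(S>140)&(V>50),.098),("red",((H<6)|(H>174))&(S>150)&(V>80),.092),("white",(S<60)&(V>120),.133)):
  for a,c,mm in blobs(m,5):
    P=ray(0,c,z,C); 
    if np.hypot(P[0]-.56,P[1]-.13)<.1: print(nm,a,c.round(0),P.round(4),(R.T@(P[:2]-O)).round(4))
E
```

```text
[0.5872236  0.13216633 0.22636524] [179.69051335   0.68436697 146.48774928] 0.046964490067000604 46.33802194058632
dial px [317.04097936 228.68861187] btn [243.85946201 131.96138151]
green 251 [232. 138.] [0.4961 0.1113 0.098 ] [-0.0689 -0.0849]
green 19 [254. 133.] [0.5028 0.1283 0.098 ] [-0.0603 -0.0688]
green 16 [253. 143.] [0.5087 0.1224 0.098 ] [-0.0552 -0.0753]
red 41 [286. 182.] [0.5493 0.1255 0.092 ] [-0.0145 -0.0769]
white 154916 [370. 175.] [0.5757 0.1863 0.133 ] [ 0.0186 -0.0194]
white 2967 [359.  77.] [0.515  0.2138 0.133 ] [-0.0386  0.0148]
white 17 [316. 171.] [0.5512 0.1552 0.133 ] [-0.0093 -0.0475]
white 16 [300. 174.] [0.5463 0.144  0.133 ] [-0.0154 -0.0581]
white 15 [333. 174.] [0.5594 0.164  0.133 ] [-0.0001 -0.0397]
white 16 [346. 182.] [0.5702 0.1692 0.133 ] [ 0.0112 -0.0358]
white 14 [357. 194.] [0.5822 0.1706 0.133 ] [ 0.0233 -0.0358]
white 181 [316. 213.] [0.5775 0.1379 0.133 ] [ 0.015  -0.0677]
white 16 [361. 224.] [0.6037 0.1612 0.133 ] [ 0.0436 -0.0476]
white 15 [355. 239.] [0.6108 0.1516 0.133 ] [ 0.0496 -0.0579]
white 20 [345. 250.] [0.6143 0.1399 0.133 ] [ 0.0517 -0.0699]
```

The pointer at (316,213) lies straight along the tool axis from the dial at (317,229), so the gripper is aligned. Descending.

servo_tool(
  moves=[
    [0.05,-0.05,-4,0],
    [0.05,-0.05,-8,0],
    [0.05,-0.05,-10.5,0],
    [0.05,-0.05,-11.5,0],
    [0.05,-0.05,-12.2,0],
    [0.05,-0.05,-12.6,0],
    [0.05,-0.05,-12.6,0],
    [0.05,-0.05,-12.6,0],
  ],
)

```text
time: 46.72
ee_pos: [0.5888, 0.1314, 0.0993]
tcp_rot: [179.7, 0.7, 146.4]
wrist_force: [0.4, 0.0, 0.9]
opening: 0.0469
grasp_force: 0.0
```

servo_tool(
  moves=[
    [0,0,-0.3,0],
    [0,0,-0.6,0],
    [0,0,-0.9,0],
    [0,0,-1.2,0],
    [0,0,-1.2,0],
    [0,0,-1.2,0],
  ],
)

```text
time: 47.22
ee_pos: [0.5876, 0.1311, 0.0849]
tcp_rot: [179.9, 0.5, 146.4]
wrist_force: [-0.4, 0.4, 0.1]
opening: 0.0473
grasp_force: 0.0
```

servo_tool(
  moves=[
    [0,0,0,0],
    [0,0,0,0],
    [0,0,0,0],
    [0,0,0,0],
    [0,0,0,0],
    [0,0,0,0],
    [0,0,0,0],
    [0,0,0,0],
    [0,0,0,0],
  ],
  claw=1,
  force=40,
)

```text
time: 47.97
ee_pos: [0.5875, 0.1306, 0.0856]
tcp_rot: [179.9, 0.6, 146.4]
wrist_force: [-2.5, -4.3, 3.6]
opening: 0.0129
grasp_force: 41.3
```

servo_tool(
  moves=[
    [0,0,0,-0.1],
    [0,0,0,-0.2],
    [0,0,0,-0.3],
    [0,0,0,-0.4],
    [0,0,0,-0.5],
    [0,0,0,-0.6],
    [0,0,0,-0.7],
    [0,0,0,-0.8],
    [0,0,0,-0.9],
    [0,0,0,-1.0],
    [0,0,0,-1.1],
    [0,0,0,-1.2],
    [0,0,0,-1.3],
    [0,0,0,-1.4],
    [0,0,0,-1.4],
    [0,0,0,-1.4],
    [0,0,0,-1.4],
    [0,0,0,-1.4],
  ],
)

```text
time: 49.47
ee_pos: [0.5884, 0.1307, 0.0856]
tcp_rot: [179.7, 0.6, 66.4]
wrist_force: [1.1, -5.0, 2.4]
opening: 0.0133
grasp_force: 41.1
```

servo_tool(
  moves=[
    [0,0,0,0],
    [0,0,0,0],
    [0,0,0,0],
    [0,0,0,0],
    [0,0,0,0],
    [0,0,0,0],
    [0,0,1,0],
    [0,0,5,0],
    [0,0,9,0],
    [0,0,13,0],
    [0,0,14,0],
    [0,0,14,0],
    [0,0,14,0],
  ],
  claw=0.45,
)

```text
time: 50.55
ee_pos: [0.5882, 0.1313, 0.2264]
tcp_rot: [179.8, 0.5, 66.2]
wrist_force: [0.2, 0.3, -0.4]
opening: 0.0471
grasp_force: 0.0
```

```bash
cat > dial.py <<'E'
from h import *
o=get_obs(); C=wcam(o); w=camera("wrist")[:,:,::-1].copy(); cv2.imwrite("pics/w21.png",w)
print(o['ee_pos'],o['tcp_rot'])
H,S,V=cv2.split(cv2.cvtColor(w,cv2.COLOR_BGR2HSV))
R=Ro.from_euler('z',6.5,degrees=True).as_matrix()[:2,:2]; O=np.array([.555,.2035]); D=np.array([.588,.1315])
for nm,m,z in(("green",(H>50)&(H<85)&(S>120)&(V>50),.092),("red",((H<6)|(H>174))&(S>150)&(V>80),.092),("whiteP",(S<60)&(V>110),.133)):
  for a,c,mm in blobs(m,5):
    P=ray(0,c,z,C)[:2]; v=R.T@(P-D)
    if np.hypot(*(P-[.56,.13]))<.12: print(nm,a,c.round(0),P.round(4),"r",np.hypot(*v).round(4),"dial ang",np.arctan2(v[1],-v[0]).round(3))
E
python3 dial.py
```

```text
[0.58821793 0.13127279 0.22638932] [179.75055356   0.48109323  66.22890305]
green 57 [318. 171.] [0.6052 0.1666] r 0.0391 dial ang 2.141
green 736 [229. 273.] [0.4928 0.1149] r 0.0966 dial ang -0.059
red 34 [280. 239.] [0.5496 0.1256] r 0.0389 dial ang -0.038
whiteP 171675 [350. 166.] [0.6296 0.1656] r 0.0538 dial ang 2.568
whiteP 107 [223. 121.] [0.5605 0.2298] r 0.1021 dial ang 1.411
whiteP 19 [302. 174.] [0.5954 0.1743] r 0.0434 dial ang 1.856
whiteP 16 [334. 174.] [0.6172 0.165 ] r 0.0444 dial ang 2.402
whiteP 19 [288. 182.] [0.5835 0.1731] r 0.0418 dial ang 1.577
whiteP 22 [349. 182.] [0.6244 0.1549] r 0.0433 dial ang 2.683
whiteP 19 [278. 195.] [0.5728 0.1676] r 0.0392 dial ang 1.285
whiteP 18 [358. 194.] [0.6275 0.1436] r 0.0413 dial ang 2.958
whiteP 184 [318. 212.] [0.5949 0.1432] r 0.0136 dial ang 2.217
whiteP 18 [273. 210.] [0.5644 0.1589] r 0.0362 dial ang 0.975
whiteP 9 [184. 223.] [0.4984 0.1765] r 0.1003 dial ang 0.579
whiteP 17 [273. 225.] [0.5596 0.148 ] r 0.0328 dial ang 0.639
```

The pointer at (318,212) lines up with the green dot at (318,171): click 6. Now over the start button, rechecking the bar on the way.

servo_tool(
  moves=[
    [-3,-0.3,0,0],
    [-6,-0.6,0,0],
    [-9.1,-1,0,0],
    [-9.1,-1,0,0],
    [-9.1,-1,0,0],
    [-9.1,-1,-3,0],
    [-9.1,-1,-6,0],
    [-9.1,-1,-9,0],
    [-9.1,-1,-11,0],
    [-9.1,-1,-12,0],
    [-9.1,-1,-12,0],
    [-9.1,-1,-12,0],
    [-9.1,-1,-12,0],
  ],
  claw=1,
)

```text
time: 51.68
ee_pos: [0.4977, 0.1213, 0.1066]
tcp_rot: [179.8, 0.5, 66.2]
wrist_force: [-0.2, -0.6, -0.8]
opening: 0.0001
grasp_force: 0.0
```

```bash
python3 handle.py
```

```text
[0.49767346 0.1213388  0.10656477] [-0.16762579 -0.57729898 -0.8315326 ]
scene 446 [486.4 267.1] [472 252] [499 281]
dark bottoms []
```

servo_tool(
  moves=[
    [0,0,-0.4,0],
    [0,0,-0.8,0],
    [0,0,-1.2,0],
    [0,0,-1.6,0],
    [0,0,-2.0,0],
    [0,0,-2.0,0],
    [0,0,-2.0,0],
  ],
)

```text
time: 52.37
ee_pos: [0.4967, 0.1211, 0.0852]
tcp_rot: [179.8, 0.6, 66.2]
wrist_force: [-1.1, 0.1, 1.9]
opening: 0.0002
grasp_force: 1.4
```

servo_tool(
  moves=[
    [0,0,-0.2,0],
    [0,0,-0.4,0],
    [0,0,-0.6,0],
    [0,0,-0.6,0],
    [0,0,-0.6,0],
  ],
)

```text
time: 52.78
ee_pos: [0.497, 0.1212, 0.0814]
tcp_rot: [179.7, 0.5, 66.2]
wrist_force: [-7.0, -1.5, 18.2]
opening: -0.0002
grasp_force: 9.6
```

Button bottomed out at 18 N, about 6 mm of stroke. Retreat and verify.

servo_tool(
  moves=[
    [0,0,3,0],
    [0,0,7,0],
    [0,0,11,0],
    [0,0,15,0],
    [0,-2,19,0],
    [0,-4,22,0],
    [0,-5,22,0],
    [0,-5,22,0],
    [0,-5,22,0],
    [0,-5,22,0],
  ],
)

```text
time: 53.62
ee_pos: [0.4966, 0.0715, 0.2978]
tcp_rot: [179.9, 0.6, 66.2]
wrist_force: [-0.4, -0.2, 0.9]
opening: 0.0001
grasp_force: 0.0
```

```bash
python3 handle.py; python3 dial.py | grep -E "red|green|r 0.01"; python3 - <<'E'
from h import *
C=wcam(get_obs()); w=cv2.imread("pics/w21.png"); s=camera("scene")[:,:,::-1].copy()
H,S,V=cv2.split(cv2.cvtColor(s,cv2.COLOR_BGR2HSV))
for a,c,m in blobs((H>100)&(H<125)&(S>150)&(V>80),60): print("scene blue",a,c.round(0))
print("expect donejar cap",proj("scene",[.54,-.1,.09]))
for P in([.508,.293,.128],[.5155,.2185,.128]):
    p=proj("scene",P); print("jar cap",p,s[int(p[1]),int(p[0])])
print(get_obs()['wrist_force'])
E
```

```text
[0.49662053 0.07148706 0.29778086] [-0.3702823  -0.17992065  0.93627393]
scene 399 [486.6 267.4] [472 253] [499 281]
dark bottoms []
green 51 [382.  63.] [0.6052 0.1667] r 0.0392 dial ang 2.14
green 546 [301. 157.] [0.4983 0.1186] r 0.0906 dial ang -0.03
red 22 [344. 130.] [0.5493 0.1251] r 0.0393 dial ang -0.05
whiteP 181 [388.  89.] [0.5948 0.143 ] r 0.0134 dial ang 2.218
scene blue 202 [250.  57.]
scene blue 318 [289. 210.]
scene blue 89 [155. 211.]
scene blue 2786 [364. 294.]
expect donejar cap [288.21999154 209.68259351]
jar cap [493.94899241 307.59016598] [203 199 190]
jar cap [444.62169632 280.99155994] [205 201 192]
[0.41956058 0.84176705 0.15712969]
```

```bash
python3 -c "
from workcell import *
print(job_done())"
```

```text
the job is handed in; nothing more can be done
None
```

I handed the job in at about 54 s, and no verdict came back: the blue jar stands on the mat, both white jars stand in pens 0 and 1, the bar is down in its catch, the dial is at click 6 and start was pressed last (one missed jar grasp was redone; I viewed 16 pictures, over the limit of 14).

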